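Load the pigment shaker, lock its hold-down plate and set the speed

TASK

Get the shaker ready to redisperse the settled pigment: stand every pigment pot that is out on the bench (one to three of them) upright in a bay of the shaker's cradle, then lower the aluminium hold-down plate over the two headed studs and slide it away from you, fully home under both heads and the raised thumbscrew. Screw the knurled thumbscrew clockwise, regripping as often as needed, until it is fully home on the plate, and only then move the speed lever to the red tab on its drum. Do not knock over the brown bottles or the beaker.

Things in the scene. Friction and masses are not known exactly. Their poses are not given: they have to be found in the camera images.
- pot_0_centre (a point): Pigment pot: pale round pot with an orange label band and a black screw lid, 52 high; body 52 in diameter up to 36, lid 56 in diameter from 36 to 52; about 0.12 kg. The point is its centre, 26 above its underside; z points to the lid. It starts upright on the bench; absent (None) in some runs.
- pot_1_centre (a point): Second pigment pot, the same as the first; may be absent.
- pot_2_centre (a point): Third pigment pot, the same as the first; may be absent.
- bay_0 (a point): Right-hand bay of the shaker's cradle: 64 x 64 inside, black walls 4 thick rising 12 above its rubber floor, which is 52 above the bench. The point is where the centre of a pot in the middle of the bay lies, 26 above the floor. The shaker is fixed; x of this frame points to its back (away from the robot), y to its left along the row of three bays. Any pot may go in any bay.
- bay_1 (a point): Middle bay, 68 to the left of bay_0 (along the shaker's y), otherwise the same.
- bay_2 (a point): Left-hand bay, 136 to the left of bay_0, otherwise the same.
- plate_grip (a point): Hold-down plate: aluminium, 84 (x) x 326 (y) x 5, 0.3 kg, flat on the bench, handle up. The point is the centre of its black bar handle: 80 long (y), 12 wide (x), 14 high, on two legs, centred 31 above the plate's underside; grasp it across x from above. Relative to it the plate spans x -42 to +42, y -164 to +162. Its +x edge goes to the shaker's back.
- key_left (a point): Centre, on the plate's underside, of the left keyhole's round hole (24 in diameter), at x +10, y +102 from plate_grip in the plate's frame. A slot 11 wide runs from it towards the plate's -x; its end, where the stud's neck stops, is 30 from this point.
- key_right (a point): The same for the right keyhole, at x +10, y -142 from plate_grip. Carry the plate with its underside 180 or more above the bench: the backed-off thumbscrew reaches 164, and the pans of the fixed balance behind and to the left of the shaker reach 171.
- notch (a point): Where the thumbscrew's axis lies when the plate is home: the round bottom of an open notch, 12 wide and 12 deep, in the plate's +x edge; at x +36, y +142 from plate_grip.
- plate_home (a point): Where plate_grip is when the plate is fully home, frames parallel: 139 above the bench, the plate resting at 108 on the collars of both studs and on the screw's pillar (pots reach 104). First lower it with plate_grip 30 short of here along the shaker's x, so that the stud heads pass through the round holes, then slide it 30 along +x under the heads, its notch round the screw shank.
- stud_left (a point): Top of the head of the left stud, 122 above the bench. Head 16 in diameter and 6 high, its underside 116 above the bench; neck 7 in diameter below it; collar 30 in diameter, its top at 108.
- stud_right (a point): Top of the head of the right stud, the same, 244 to the right.
- screw_head (a point): Middle of the thumbscrew's knurled steel head, on its upright axis at the shaker's back left corner: 33 in diameter, 24 high; grasp from above across the diameter. Below are a stem 13 thick, 16 long, and a flange 24 in diameter, shank 8 below. Backed off, the flange is 10.5 above the locked plate's top and this point 151 above the bench; home, 0.5 and 141. White line on top.
- lock_screw (a joint): Turning of the thumbscrew, rad: 0 fully backed off, grows clockwise as seen from above, stops at 12.57 (two turns) fully home; it goes down 5 mm a turn, turns with about 0.05 N m of friction and stays where it is left. Starts between 0 and 1.
- lever_knob (a point): Centre of the black ball knob, 20 in diameter, on the end of the speed lever at the shaker's right end. Lever shaft 7 in diameter; the ball centre is 84 from the pivot. The lever swings in the shaker's x-z plane.
- speed_lever (a joint): Angle of the speed lever, rad: 0 leans 45 degrees towards the robot (stopped), 0.785 upright, 1.57 leans 45 degrees away (fastest). The ball's offset from the pivot is 84*sin(q-0.785) along the shaker's x and 84*cos(q-0.785) up. Friction about 0.12 N m: it stays where it is left.
- tab_mark (a point): Red set tab on the left-hand side of the lever's black drum (radius 34, pivot 52 above the bench), 37.5 from the pivot; shows the speed wanted. An orange pointer on the lever passes beside it.
- set_tab (a joint): Angle of the red tab about the lever's pivot, counted as for speed_lever: the lever is set when the two are equal. The tab is not to be moved.
- amber_big: Bystander: brown medicine bottle with a black cap, 48 x 48 x 105, loose on the bench, must not be knocked over; origin at the centre of its underside.
- amber_small: Bystander: smaller brown bottle with a black cap, 32 x 32 x 72, loose on the bench, must not be knocked over; origin at the centre of its underside.
- beaker: Bystander: clear 100 ml beaker, 53 x 53 x 67, loose on the bench, must not be knocked over; origin at the centre of its underside.
There are look-alikes about, which are no part of the job. What is shaped like the part that bears pot_0_centre but blue or yellow is not meant.

How it is judged:
On the way, in this order (a step that is already met when the one before it is completed fails the run):
1. every pigment pot stands upright in a bay ((distance between pot_0_centre and bay_0 below 0.009 m or distance between pot_0_centre and bay_1 below 0.009 m or distance between pot_0_centre and bay_2 below 0.009 m) and angle between each of pot_0_centre, pot_1_centre, pot_2_centre's own z axis and vertical below 0.12 rad and (distance between pot_1_centre and bay_0 below 0.009 m or distance between pot_1_centre and bay_1 below 0.009 m or distance between pot_1_centre and bay_2 below 0.009 m) and (distance between pot_2_centre and bay_0 below 0.009 m or distance between pot_2_centre and bay_1 below 0.009 m or distance between pot_2_centre and bay_2 below 0.009 m)), for 0.2 s.
2. the plate is fully home under both stud heads, over the pots (all of step 1 and distance between plate_grip and plate_home below 0.007 m and angle between plate_grip's own z axis and vertical below 0.05 rad), for 0.2 s.
3. the thumbscrew is fully home (distance between plate_grip and plate_home below 0.007 m and angle between plate_grip's own z axis and vertical below 0.05 rad and value of joint lock_screw above 12.2 rad), for 0.2 s.
4. the speed lever stands at the red tab (value of joint lock_screw above 12.2 rad and angle between the z axis of lever_knob and the z axis of tab_mark, either way round below 0.1 rad), for 0.2 s.
At the end, for the whole second after the job is handed in: Every pot present stands upright in a bay (centre within 9 mm of a bay point, tilt under 0.12 rad); the plate's handle is within 7 mm of its home point and the plate is level within 0.05 rad; the thumbscrew joint is above 12.2 rad; the lever is within 0.1 rad of the red tab and at rest (all of step 2 and all of step 4 and velocity of joint speed_lever below 0.05 rad/s); the robot touches nothing.
It fails at once if the speed lever is moved (past 0.3 rad) before the thumbscrew is home (value of joint speed_lever above 0.3 rad and value of joint lock_screw below 11.8 rad).
It fails at once if a bottle or the beaker is knocked over (angle between any of amber_big, amber_small, beaker's own z axis and vertical above 0.6 rad).
Of pot_0, pot_1, pot_2 only 1 to 3 are there at a start; the rules pass over those that are not, and their reading is None.
At some moment in a run one of pot_0, pot_1, pot_2 may be knocked a few centimetres aside while the robot is not near it.
Once in a run the grip may slacken for a moment while it holds something.
It also fails if it takes over 210 s, if anything falls off the work surface, if the arm or the gripper's body presses on something with over 40 N, if the wrist force passes 120 N, or if a joint passes its speed limit or range.

ROBOT

A 6-joint arm with a two-finger parallel gripper is mounted at the origin on a cart in front of the work surface, level with it; the furniture and walls round the work are solid. World frame = base frame: x ahead of the robot, y to its left, z up, the work surface at z = 0. Lengths are in m, angles in rad, forces in N, time in s.
With the tool pointing down it reaches from about 0.275 to 0.825 m from the base axis. Payload 5.2 kg.
Tool frame: the origin (TCP) lies on the mounting face of the last link; the fingertips stand 186 mm ahead of it and the grasp point (between the pads) lies 167 mm ahead of it; z points along the fingers, y is the line along which they close (so a half turn about z gives the same grasp; the last joint's range is limited). The gripper opens to 93 mm and grips with 3 to 60 N. Pads are 15 mm wide; open, the fingers measure 128 mm over their backs; the gripper's body (75 mm by 188 mm) begins 65 mm behind the grasp point.
Start: joints at [-1.317, 0.259, 1.535, -0, 1.348, -0.203], TCP at [0.243, -0.494, 0.405] pointing down, gripper open.
Joint ranges: [-3.14, 3.14], [-0.91, 2.08], [0.19, 2.58], [-1.22, 4.36], [0.22, 2.71], [-3.12, 3.12]. Speed limits (rad/s): [2.57, 2.57, 3.14, 3.14, 3.14, 3.14].

INTERFACE

Orientations are given as a unit quaternion [x, y, z, w].
In Python, from bench import robot gives the robot as it stands. The module is installed in compiled form; this text tells all that it offers.
- The arm moves only by the tool send_rows, never from a script. Its argument "plan" is a list that holds one entry, the list of rows, each a list of 7 numbers: the opening, from 0 (shut) to 1 (fully open), then the shift along the tool's x, y, z in cm, then the turn, a rotation vector about the tool's x, y, z in rad. In form: [[[claw, tx, ty, tz, ax, ay, az], ...]]. A call has 1 to 10 rows; each row is the pose to reach, as a shift and turn from the pose commanded when the call began, along the tool's axes at that moment; what a row does not reach only later rows make up. A row lasts 1/10 s, in which the tool goes at most 50 mm and 8.59 degrees, less where a joint would pass 70% of its speed; a pose out of reach is approached as far as the arm can. A call with a gripper value outside its range is refused whole. The fingers move at their own pace and stop on an object; "grip_force" is the grip in N (left out, the last holds). Time passes only in rows, so rows that repeat a pose let the fingers close. It gives the time, the measured TCP pose, the force, the opening and the grip force at its end, in the units of the state.
- robot.state(): the state, without advancing time (a new reading comes with each control period).
- robot.grab_frame(name): name is "scene" or "top"; returns a dict with "color" (384x512x3 uint8, blue, green, red), "intrinsics" (3x3 intrinsics, pixels), "rvec" (rotation vector, rad) and "tvec" (3), from world to camera coordinates, as OpenCV has them. Camera axes: x right, y down, z forward; pixel columns grow to the right and rows downward; lengths in m; the calibration is good to about 2 mm. A picture is of the moment at which its call begins. There is no depth.
- robot.close_job(): hands the job in; it is judged then, once.
The state is a dict: "t": time; "qpos": joint angles; "qd": joint speeds; "joint_efforts": joint torques, N m; "tcp_pos": TCP position; "eef_rot": TCP orientation; "ft_force": force on the tool from outside, world axes, zero at the start; "ft_torque": the same for the moment, N m; "grip_width": finger opening in m; "finger_force": force on a finger pad.
Only numpy, scipy, OpenCV 4.12 (cv2) and the standard library are available. Lean on these libraries where they do the work, as an engineer would, in place of code of your own. Each camera call takes 0.05 s, during which the arm holds its last target. There are 200 camera calls.

## Working session

There is one attempt and no reset: what is moved stays moved. The work goes in short steps, Python scripts to look and compute and a tool call to move; the robot and the scene stay as the last step left them, time stands still between calls to the robot, and variables do not carry over. Pictures are saved under pics/ and viewed, at most 14 in all, crops included, and the job is handed in when it is done.

Besides the shell and the picture viewer there is one more tool, called after ">>>" in YAML: its name, and indented under it one key for each argument. send_rows: Moves the arm, as the interface text tells. Its arguments: {"type":"object","properties":{"plan":{"type":"array"},"grip_force":{"type":"number"}},"required":["plan"]}

```bash
mkdir -p pics; cat > h.py <<'E'
import numpy as np, cv2
from scipy.spatial.transform import Rotation as R
from bench import robot
def grab(n):
    f=robot.grab_frame(n); f['n']=n; np.savez(f'{n}.npz',**{k:f[k] for k in('color','intrinsics','rvec','tvec')}); return f
def cam(f):
    Rm=cv2.Rodrigues(np.array(f['rvec'],float))[0]; t=np.array(f['tvec'],float).ravel(); return Rm,t
def ray(f,uv,z):
    Rm,t=cam(f); K=np.array(f['intrinsics']); d=Rm.T@np.linalg.solve(K,[uv[0],uv[1],1.]); c=-Rm.T@t
    return c+d*(z-c[2])/d[2]
def proj(f,p):
    return cv2.projectPoints(np.array(p,float).reshape(-1,3),np.array(f['rvec'],float),np.array(f['tvec'],float),np.array(f['intrinsics'],float),None)[0].reshape(-1,2)
def st():
    s=robot.state(); r=R.from_quat(s['eef_rot']); p=np.array(s['tcp_pos']); return s,r,p
E
python3 - <<'E'
from h import *
for n in('scene','top'):
    f=grab(n); cv2.imwrite(f'pics/{n}0.png',cv2.resize(f['color'],(800,600),interpolation=cv2.INTER_CUBIC))
    Rm,t=cam(f); print(n,-Rm.T@t,Rm[2],f['intrinsics'])
s,r,p=st(); print(s['t'],p,r.as_matrix().round(3),s['grip_width'])
E
```

```text
scene [0.05721581 0.93073413 1.04885431] [ 0.3153418  -0.66637617 -0.67564958] [[445.01301676   0.         256.95458315]
 [  0.         445.01301676 190.33935649]
 [  0.           0.           1.        ]]
top [0.27763683 0.01473562 1.57175384] [ 0.16583084  0.00847729 -0.98611778] [[384.4228217    0.         260.54453131]
 [  0.         384.4228217  187.69083401]
 [  0.           0.           1.        ]]
0.1 [ 0.24256883 -0.49341906  0.40404084] [[ 0.897  0.441 -0.   ]
 [ 0.441 -0.897  0.001]
 [ 0.    -0.002 -1.   ]] 0.09265877818889791
```

View pics/scene0.png

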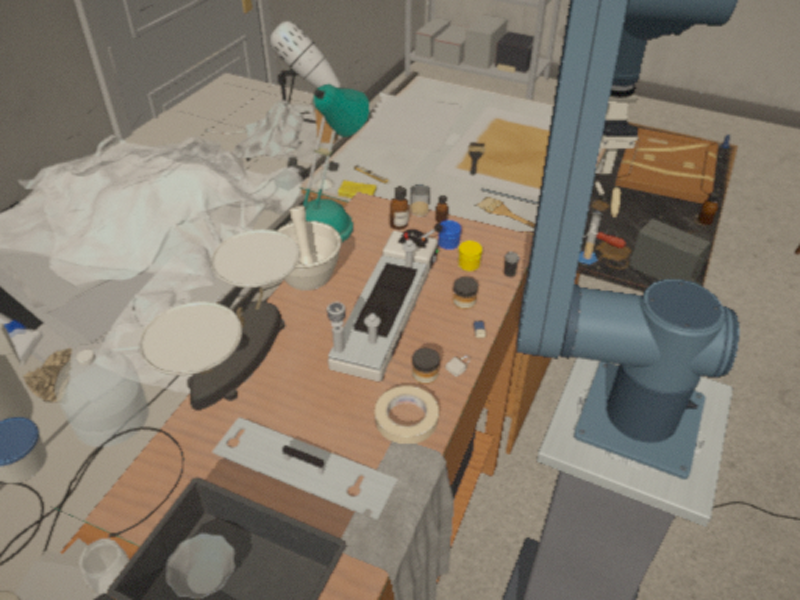

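View pics/top0.png

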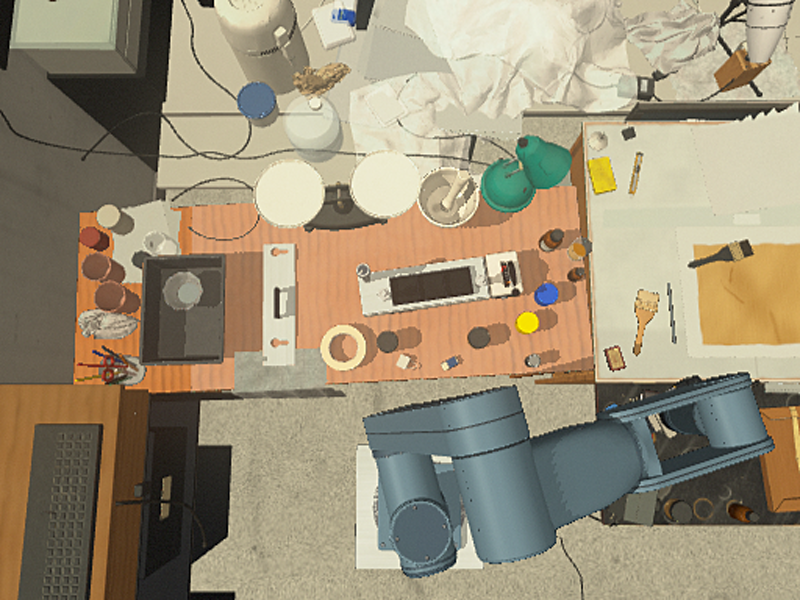

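Scene and top show two pale pots with black lids (top 388,341 and 479,337; scene 426,362 and 465,290). The look-alikes are a yellow pot (top 527,322) and a blue pot (546,293); a small dark jar (533,360) is too small to be a pot. The plate is at left (279,303) and the shaker is in the middle. I'll enlarge both views to confirm and measure.

```bash
python3 - <<'E'
from h import *
a=cv2.imread('pics/top0.png')
f=np.load('top.npz')['color']; g=np.load('scene.npz')['color']
cv2.imwrite('pics/topc.png',cv2.resize(f[140:250,160:390],None,fx=3.47,fy=3.47,interpolation=cv2.INTER_CUBIC))
cv2.imwrite('pics/scc.png',cv2.resize(g[110:260,190:350],None,fx=4,fy=4,interpolation=cv2.INTER_CUBIC)[:600])
E
```

```text
(no output)
```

View pics/topc.png

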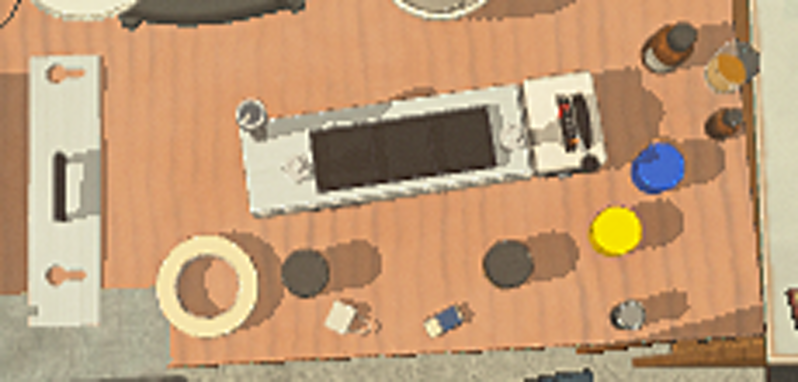

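View pics/scc.png

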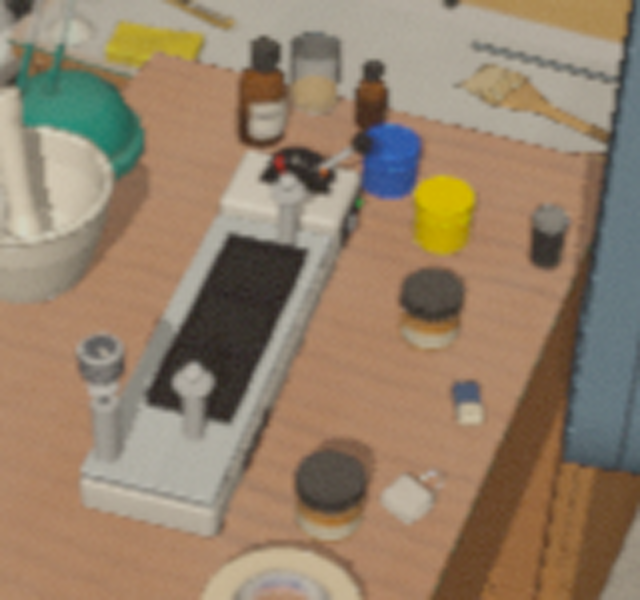

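Crops confirm the two pots to move: black lid with orange band, at scene crop (330,490) and (432,305). The yellow (443,215) and blue (390,160) ones are look-alikes. The plate notch is at top crop (32,310), so plate +x points along world +y. Now measuring.

```bash
cat > meas.py <<'E'
from h import *
def dark(f,box,thr=75,amin=60):
    u0,v0,u1,v1=box; g=f['color'][v0:v1,u0:u1].astype(int)
    m=((g.max(2)<thr)).astype(np.uint8)
    n,l,s,c=cv2.connectedComponentsWithStats(m)
    return [(c[i]+[u0,v0],s[i],l==i) for i in range(1,n) if s[i][4]>=amin]
E
python3 - <<'E'
from meas import *
T=dict(np.load('top.npz')); S=dict(np.load('scene.npz'))
tc=lambda x,y:((x+.5)/3.47-.5+160,(y+.5)/3.47-.5+140)
sc=lambda x,y:((x+.5)/4-.5+190,(y+.5)/4-.5+110)
for c,s,m in dark(T,(160,140,390,250)): 
    k=np.argwhere(m)[:,::-1].astype(np.float32)+[160,140]
    r=cv2.minAreaRect(k.astype(np.float32))
    print('dark',c.round(1),s[4],ray(T,c,.052)[:2].round(4),r)
    if s[4]>800:
        b=cv2.boxPoints(r); w=np.array([ray(T,p,.064)[:2] for p in b]); print('bay',w.round(4),w.mean(0))
for n,a,b,z in(('studL',(296,166),(193,374),.122),('studR',(512,133),(288,183),.122),('screwtop',(250,110),(101,350),.163),('knob',(590,163),(362,143),.111)):
    print(n,ray(T,tc(*a),z).round(4),ray(S,sc(*b),z).round(4))
for n,a,z in(('keyL',(55,274),.005),('keyR',(55,73),.005),('handle',(60,187),.038),('notch',(34,310),.005),('c',(29,58),.005),('c',(102,58),.005),('c',(100,326),.005),('c',(28,326),.005)): print(n,ray(T,tc(*a),z).round(4))
E
```

```text
dark [276.4 183.2] 300 [ 0.5513 -0.036 ] ((275.7399597167969, 182.67999267578125), (17.111984252929688, 51.335960388183594), 81.8698959350586)
studL [0.5224 0.0869 0.122 ] [0.5165 0.0926 0.122 ]
studR [ 0.5587 -0.1518  0.122 ] [ 0.5513 -0.1476  0.122 ]
screwtop [0.5769 0.1348 0.163 ] [0.5675 0.1368 0.163 ]
knob [ 0.5267 -0.2388  0.111 ] [ 0.5231 -0.2404  0.111 ]
keyL [0.414  0.3759 0.005 ]
keyR [0.6569 0.3845 0.005 ]
handle [0.5126 0.366  0.038 ]
notch [0.3718 0.3991 0.005 ]
c [0.6756 0.4167 0.005 ]
c [0.6753 0.3282 0.005 ]
c [0.353 0.321 0.005]
c [0.3532 0.4054 0.005 ]
```

```bash
python3 - <<'E'
from meas import *
T=dict(np.load('top.npz')); S=dict(np.load('scene.npz'))
for f,box,nm in((T,(160,160,330,250),'T'),(S,(190,160,350,260),'S')):
  g=f['color']
  for c,s,m in dark(f,box,90,80):
    k=(np.argwhere(m)[:,::-1]+[box[0],box[1]]).astype(np.float32); r=cv2.minAreaRect(k)
    print(nm,c.round(1),s[4],'lid',ray(f,c,.050)[:2].round(4),np.round(r[0],1),np.round(r[1],1),round(r[2],1))
    if s[4]>800:
        w=np.array([ray(f,p,.06)[:2] for p in cv2.boxPoints(r)]); print('bay',w.round(4).tolist(),w.mean(0))
E
```

```text
T [275.7 182.7] 889 lid [ 0.5537 -0.0332] [275.7 182.7] [17.1 51.6] 81.9
bay [[0.5719, 0.074], [0.6011, -0.1311], [0.5322, -0.1394], [0.5033, 0.0641]] [ 0.55213367 -0.03309286]
S [336.2 196.9] 176 lid [ 0.2764 -0.1399] [335.9 195.2] [68.6 17.6] 82.2
S [247.3 190. ] 876 lid [ 0.5529 -0.0416] [246.4 191.2] [21.5 51. ] 26.6
bay [[0.5698, 0.0781], [0.6067, -0.1565], [0.5243, -0.1388], [0.4967, 0.0888]] [ 0.54937878 -0.03210074]
S [297.6 183.6] 143 lid [ 0.4146 -0.1453] [297.  183.5] [11. 14.] 90.0
S [272.1 230.3] 194 lid [0.4045 0.0868] [272. 230.] [14. 16.] 90.0
```

```bash
cat >> meas.py <<'E'
def lids(T,box=(200,205,330,235)):
    out=[]
    for c,s,m in dark(T,box,88,60):
        k=(np.argwhere(m)[:,::-1]+box[:2]).astype(np.float32); ce,ra=cv2.minEnclosingCircle(k)
        out.append((np.round(c,1),s[4],round(ra,1),ray(T,c,.052)[:2].round(4)))
    return out
def go(target,yaw):
    """print shift (cm) to bring grasp point to target with fingers' closing line y at world angle yaw, tool down"""
    s,r,p=st(); c=[]
    for k in range(-2,3):
        a=yaw+k*np.pi; # tool y dir =(cos a,sin a), z down
        y=np.array([np.cos(a),np.sin(a),0]); z=np.array([0,0,-1.]); x=np.cross(y,z)
        Rt=R.from_matrix(np.c_[x,y,z]); v=(r.inv()*Rt).as_rotvec(); c.append((np.linalg.norm(v),v,Rt))
    c.sort(key=lambda q:q[0])
    for n,v,Rt in (c[0],):
        tcp=np.array(target)-Rt.apply([0,0,.167]); d=r.inv().apply(tcp-p)*100
        print('shift cm',d.round(2),'rot',v.round(3),'t',round(s['t'],2),'J6',round(s['qpos'][5],2),'w',round(s['grip_width'],4),'ft',np.round(s['ft_force'],1))
E
python3 - <<'E'
from meas import *
T=dict(np.load('top.npz'))
g=T['color'];print(g[218,248],g[218,255],g[218,262],g[215,306],g[215,318])
tc=lambda x,y:((x+.5)/3.47-.5+160,(y+.5)/3.47-.5+140)
for q in lids(T):print(q)
for q in((306,272),(508,263)): print(ray(T,tc(*q),.052).round(4))
go((.41,.075,.15),0.142)
E
```

```text
[ 75  92 106] [ 90 124 173] [ 85 116 159] [ 76  91 103] [ 84 120 164]
[0.4116 0.0783 0.052 ]
[ 0.4214 -0.1521  0.052 ]
shift cm [ 40.1  -43.62   8.78] rot [-1.000e-03 -1.000e-03 -1.256e+00] t 0.1 J6 -0.2 w 0.0927 ft [-1.1 -1.1 -0.6]
```

```bash
sed -i 's/box,88,60/box,125,60/' meas.py; python3 - <<'E'
from meas import *
T=dict(np.load('top.npz'))
for q in lids(T):print(q)
go((.4214,-.1521,.16),0.142)
E
```

```text
(array([306.1, 215.9]), np.int32(153), 7.2, array([ 0.4197, -0.1522]))
(array([247.6, 218.5]), np.int32(150), 7.0, array([0.4098, 0.0791]))
shift cm [ 31.1  -22.73   7.75] rot [-1.000e-03 -1.000e-03 -1.256e+00] t 0.1 J6 -0.2 w 0.0927 ft [-1.1 -1.1 -0.6]
```

>>> send_rows:
  plan:
    - [[0.8,6,-4.5,1.5,0,0,-0.14],[0.8,12,-9,3,0,0,-0.28],[0.8,18,-13,4.5,0,0,-0.42],[0.8,24,-17.5,6,0,0,-0.56],[0.8,31.1,-22.7,7.7,0,0,-0.7],[0.8,31.1,-22.7,7.7,0,0,-0.84],[0.8,31.1,-22.7,7.7,0,0,-0.98],[0.8,31.1,-22.7,7.7,0,0,-1.12],[0.8,31.1,-22.7,7.7,0,0,-1.256],[0.8,31.1,-22.7,7.7,0,0,-1.256]]
  grip_force: 20

```text
t: 1.1
tcp_pos: [0.4219, -0.1512, 0.3273]
eef_rot: [0.653, 0.757, -0.0, -0.001]
ft_force: [-0.1, -0.6, 0.1]
grip_width: 0.0741
finger_force: 0.0
```

```bash
python3 - <<'E'
from meas import *
f=grab('scene'); T=grab('top')
for q in lids(T):print(q)
go((.4205,-.1521,.043),0.142)
cv2.imwrite('pics/s1.png',cv2.resize(f['color'][70:270,190:390],(600,600),interpolation=cv2.INTER_CUBIC))
E
```

```text
(array([289.2, 218.5]), np.int32(117), 18.5, array([ 0.4094, -0.0852]))
(array([314.9, 220.2]), np.int32(610), 19.1, array([ 0.4026, -0.1864]))
(array([247.7, 218.5]), np.int32(145), 6.9, array([0.4099, 0.079 ]))
shift cm [ 0.09 -0.09 11.77] rot [-0.     0.    -0.003] t 1.2 J6 -0.74 w 0.0745 ft [-0.3 -0.2 -0.1]
```

View pics/s1.png

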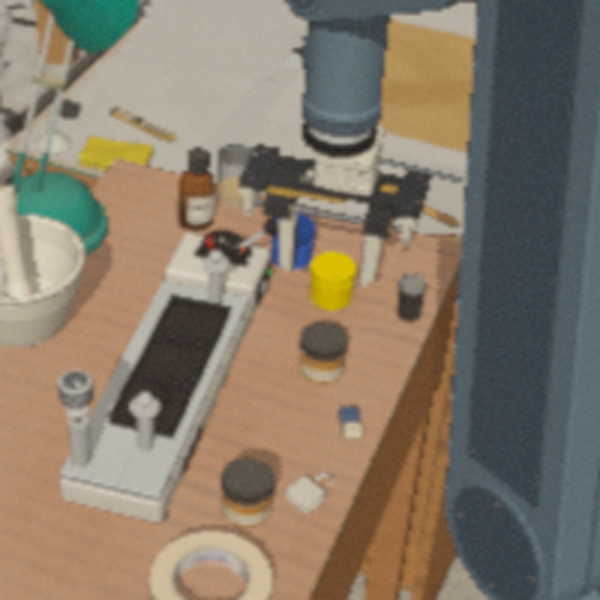

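Gripper hovers over the right pot at (323,350), with fingers on both sides and the yellow pot clear. Descending, gripping and lifting.

>>> send_rows:
  plan:
    - [[0.8,0.1,-0.1,4.5,0,0,0],[0.8,0.1,-0.1,8.5,0,0,0],[0.8,0.1,-0.1,11,0,0,0],[0.8,0.1,-0.1,11.8,0,0,0],[0.8,0.1,-0.1,11.8,0,0,0],[0.3,0.1,-0.1,11.8,0,0,0],[0.3,0.1,-0.1,11.8,0,0,0],[0.3,0.1,-0.1,11.8,0,0,0],[0.3,0.1,-0.1,11.8,0,0,0],[0.3,0.1,-0.1,11.8,0,0,0]]
  grip_force: 25

```text
t: 2.2
tcp_pos: [0.4208, -0.1522, 0.2109]
eef_rot: [0.655, 0.756, -0.0, 0.001]
ft_force: [-0.5, -0.5, 6.1]
grip_width: 0.0525
finger_force: 25.0
```

>>> send_rows:
  plan:
    - [[0.3,0,0,0,0,0,0],[0.3,0,0,-3,0,0,0],[0.3,0,0,-7,0,0,0],[0.3,0,0,-11,0,0,0],[0.3,0,0,-13,0,0,0],[0.3,0,0,-13,0,0,0]]

```text
t: 2.8
tcp_pos: [0.4213, -0.1522, 0.3429]
eef_rot: [0.655, 0.756, 0.0, 0.004]
ft_force: [0.3, -0.4, -1.9]
grip_width: 0.0529
finger_force: 25.0
```

```bash
python3 - <<'E'
from meas import *
go((.5616,-.1000,.172),0.142)
go((.5616,-.1000,.098),0.142)
E
```

```text
shift cm [ 3.18 14.63  0.45] rot [0.005 0.005 0.   ] t 2.8 J6 -0.74 w 0.0529 ft [ 0.3 -0.4 -1.9]
shift cm [ 3.21 14.59  7.85] rot [0.005 0.005 0.   ] t 2.8 J6 -0.74 w 0.0529 ft [ 0.3 -0.4 -1.9]
```

>>> send_rows:
  plan:
    - [[0.3,1,4.5,0,0,0,0],[0.3,2,9,0,0,0,0],[0.3,3.2,14.6,0.4,0,0,0],[0.3,3.2,14.6,0.4,0,0,0],[0.3,3.2,14.6,0.4,0,0,0]]

```text
t: 3.3
tcp_pos: [0.5609, -0.0986, 0.3331]
eef_rot: [0.654, 0.756, -0.001, -0.002]
ft_force: [-0.2, 0.8, -1.6]
grip_width: 0.0528
finger_force: 25.0
```

```bash
python3 - <<'E'
from meas import *
f=grab('scene'); T=grab('top')
go((.5616,-.1000,.098),0.142)
print(lids(T))
cv2.imwrite('pics/s2.png',cv2.resize(f['color'][90:240,190:340],(600,600),interpolation=cv2.INTER_CUBIC))
E
```

```text
shift cm [-0.1   0.24  6.92] rot [-0.003 -0.001  0.   ] t 3.4 J6 -0.51 w 0.0533 ft [ 1.  -0.1 -1.4]
[(array([274.7, 219.8]), np.int32(1598), 33.5, array([ 0.4045, -0.0281]))]
```

View pics/s2.png

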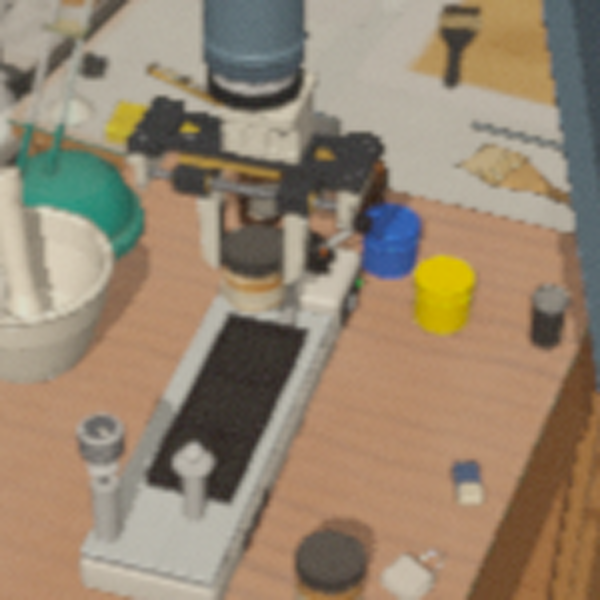

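Pot is held upright at (255,260) above the right end of the cradle, clear of the right stud (285,305). Lowering into bay_0.

>>> send_rows:
  plan:
    - [[0.3,-0.1,0.15,2,0,0,0],[0.3,-0.1,0.15,4,0,0,0],[0.3,-0.1,0.15,5.5,0,0,0],[0.3,-0.1,0.15,6.4,0,0,0],[0.3,-0.1,0.15,6.8,0,0,0],[0.3,-0.1,0.15,6.9,0,0,0]]

```text
t: 4.0
tcp_pos: [0.5616, -0.1007, 0.2668]
eef_rot: [0.655, 0.755, -0.0, -0.0]
ft_force: [-0.1, -0.0, -1.2]
grip_width: 0.0529
finger_force: 25.0
```

```bash
python3 - <<'E'
from meas import *
go((.5616,-.1000,.096),0.142)
E
```

```text
shift cm [0.07 0.01 0.38] rot [-0.    -0.    -0.001] t 4.0 J6 -0.51 w 0.0529 ft [-0.1 -0.  -1.2]
```

>>> send_rows:
  plan:
    - [[0.3,0,0,0.2,0,0,0],[0.3,0,0,0.35,0,0,0],[0.3,0,0,0.35,0,0,0],[0.8,0,0,0.3,0,0,0],[0.8,0,0,0.3,0,0,0],[0.8,0,0,0.3,0,0,0],[0.8,0,0,-2,0,0,0],[0.8,0,0,-5,0,0,0],[0.8,0,0,-9,0,0,0],[0.8,0,0,-10,0,0,0]]

```text
t: 5.0
tcp_pos: [0.5631, -0.1006, 0.3715]
eef_rot: [0.655, 0.756, 0.001, 0.004]
ft_force: [0.5, -0.8, 0.4]
grip_width: 0.0743
finger_force: 0.0
```

```bash
python3 - <<'E'
from meas import *
go((.4105,.0787,.16),0.142)
E
```

```text
shift cm [ 19.93 -12.6    4.29] rot [0.007 0.004 0.   ] t 5.0 J6 -0.51 w 0.0743 ft [ 0.5 -0.8  0.4]
```

>>> send_rows:
  plan:
    - [[0.8,4,-2.5,0,0,0,0],[0.8,8,-5,0,0,0,0],[0.8,12,-7.5,0,0,0,0],[0.8,16,-10,1,0,0,0],[0.8,19.8,-12.5,2,0,0,0],[0.8,19.8,-12.5,3,0,0,0],[0.8,19.8,-12.5,3,0,0,0]]

```text
t: 5.7
tcp_pos: [0.4094, 0.0787, 0.3357]
eef_rot: [0.654, 0.756, -0.001, -0.001]
ft_force: [-0.2, 0.3, 1.1]
grip_width: 0.0741
finger_force: 0.0
```

```bash
python3 - <<'E'
from meas import *
f=grab('scene'); T=grab('top')
go((.4105,.0787,.043),0.142)
cv2.imwrite('pics/s3.png',cv2.resize(f['color'][90:260,190:360],(600,600),interpolation=cv2.INTER_CUBIC))
E
```

```text
shift cm [ 0.13 -0.05 12.69] rot [ 0.001  0.    -0.   ] t 5.8 J6 -0.22 w 0.0743 ft [-0.2  0.5 -0. ]
```

View pics/s3.png

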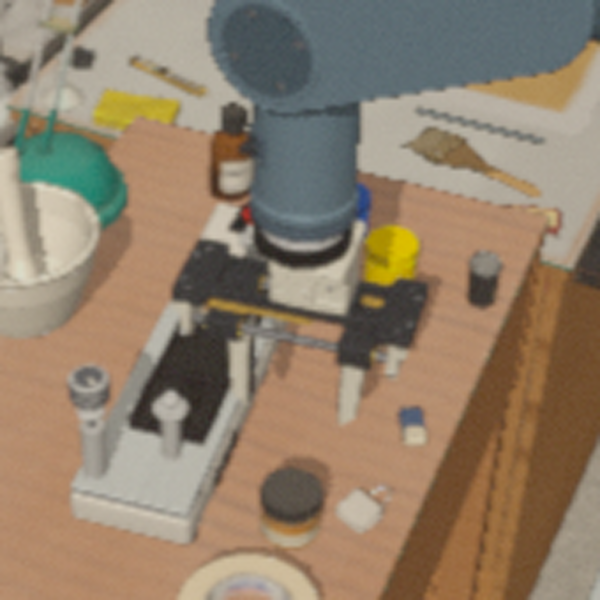

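Left pot is unmoved at (291,500), with the gripper above it. Grasping.

>>> send_rows:
  plan:
    - [[0.8,0.1,0,4.5,0,0,0],[0.8,0.1,0,9,0,0,0],[0.8,0.1,0,12,0,0,0],[0.8,0.1,0,12.6,0,0,0],[0.8,0.1,0,12.6,0,0,0],[0.3,0.1,0,12.6,0,0,0],[0.3,0.1,0,12.6,0,0,0],[0.3,0.1,0,12.6,0,0,0],[0.3,0.1,0,12.6,0,0,0],[0.3,0.1,0,12.6,0,0,0]]

```text
t: 6.8
tcp_pos: [0.4107, 0.079, 0.2119]
eef_rot: [0.655, 0.756, 0.001, 0.001]
ft_force: [-1.4, -1.2, 6.7]
grip_width: 0.0533
finger_force: 25.0
```

>>> send_rows:
  plan:
    - [[0.3,0,0,0,0,0,0],[0.3,0,0,-3,0,0,0],[0.3,0,0,-7,0,0,0],[0.3,0,0,-11,0,0,0],[0.3,0,0,-14,0,0,0],[0.3,0,0,-14,0,0,0]]

```text
t: 7.4
tcp_pos: [0.4113, 0.0791, 0.3551]
eef_rot: [0.655, 0.756, 0.003, 0.004]
ft_force: [-0.0, -0.0, -2.0]
grip_width: 0.0532
finger_force: 25.0
```

```bash
python3 - <<'E'
from meas import *
f=grab('scene'); T=grab('top')
go((.5500,-.0330,.185),0.142)
cv2.imwrite('pics/s4.png',cv2.resize(f['color'][90:260,190:360],(600,600),interpolation=cv2.INTER_CUBIC))
E
```

```text
shift cm [-13.08  12.28  -0.06] rot [0.002 0.    0.   ] t 7.5 J6 -0.22 w 0.0534 ft [-0.2  0.3 -0.8]
```

View pics/s4.png

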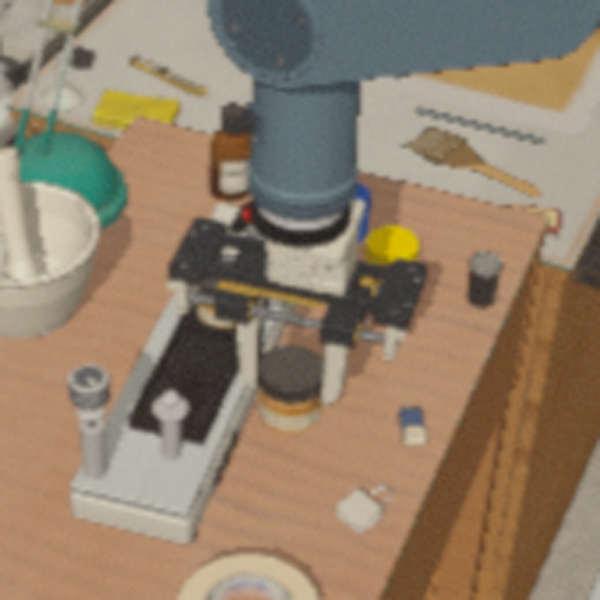

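Second pot is held upright at (290,390). Moving it above the middle bay.

>>> send_rows:
  plan:
    - [[0.3,-3.2,3,0,0,0,0],[0.3,-6.5,6,0,0,0,0],[0.3,-10,9,0,0,0,0],[0.3,-13.1,12.3,0,0,0,0],[0.3,-13.1,12.3,0,0,0,0],[0.3,-13.1,12.3,2,0,0,0],[0.3,-13.1,12.3,2,0,0,0]]

```text
t: 8.2
tcp_pos: [0.5489, -0.0329, 0.3263]
eef_rot: [0.655, 0.755, -0.002, -0.004]
ft_force: [-1.1, 0.7, -1.7]
grip_width: 0.0535
finger_force: 25.0
```

```bash
python3 - <<'E'
from meas import *
f=grab('scene'); T=grab('top')
go((.5510,-.0330,.096),0.142)
cv2.imwrite('pics/s5.png',cv2.resize(f['color'][90:260,190:360],(600,600),interpolation=cv2.INTER_CUBIC))
E
```

```text
shift cm [-0.05  0.16  6.62] rot [-0.004 -0.002  0.   ] t 8.3 J6 -0.4 w 0.0535 ft [ 0.5  0.4 -0.8]
```

View pics/s5.png

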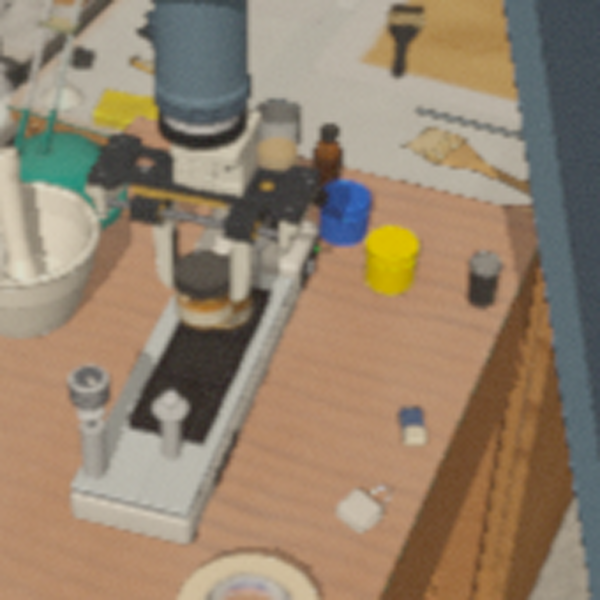

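The pot hangs over the middle bay at (208,285), with the first pot standing behind it at (235,305). Lowering and releasing.

>>> send_rows:
  plan:
    - [[0.3,0,0.1,2,0,0,0],[0.3,0,0.1,4,0,0,0],[0.3,0,0.1,5.5,0,0,0],[0.3,0,0.1,6.2,0,0,0],[0.3,0,0.1,6.5,0,0,0],[0.3,0,0.1,6.7,0,0,0],[0.3,0,0.1,6.7,0,0,0],[0.8,0,0.1,6.7,0,0,0],[0.8,0,0.1,6.7,0,0,0],[0.8,0,0.1,6.7,0,0,0]]

```text
t: 9.3
tcp_pos: [0.5517, -0.0332, 0.2643]
eef_rot: [0.655, 0.755, 0.0, 0.0]
ft_force: [0.2, 0.4, 0.6]
grip_width: 0.0721
finger_force: 0.0
```

>>> send_rows:
  plan:
    - [[0.8,0,0,-3,0,0,0],[0.8,0,0,-7,0,0,0],[0.8,0,0,-11,0,0,0],[0.8,4,-3,-11,0,0,0],[0.8,8,-5,-11,0,0,0],[0.8,12,-7,-11,0,0,0],[0.8,16,-9,-11,0,0,0],[0.8,20,-10,-11,0,0,0],[0.8,24,-10,-11,0,0,0],[0.8,26,-10,-11,0,0,0]]

```text
t: 10.3
tcp_pos: [0.4145, 0.2125, 0.3744]
eef_rot: [0.654, 0.756, 0.001, 0.0]
ft_force: [1.2, -0.6, 0.9]
grip_width: 0.074
finger_force: 0.0
```

```bash
python3 - <<'E'
from meas import *
f=grab('scene'); T=grab('top')
s,r,p=st(); print(p,s['t'],s['qpos'])
cv2.imwrite('pics/s6.png',np.hstack([cv2.resize(f['color'][90:240,190:310],(400,500),interpolation=cv2.INTER_CUBIC),cv2.resize(T['color'][140:240,210:290],(400,500),interpolation=cv2.INTER_CUBIC)]))
E
```

```text
[0.41494143 0.21214471 0.37414909] 10.4 [2.32301094e-01 1.31165418e-01 1.77391802e+00 7.00642048e-04
 1.23557711e+00 8.64465499e-02]
```

View pics/s6.png

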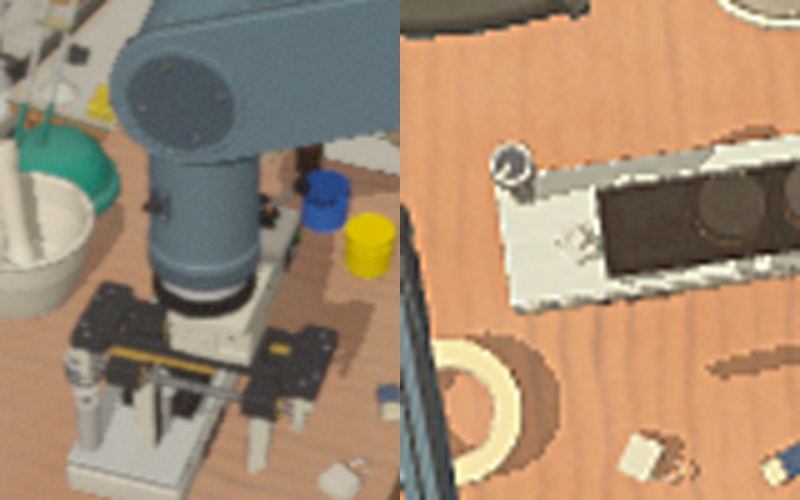

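Top view shows both lids in the cradle: (733,207) in the middle bay and the other at the right edge. I'll make one composite with enlarged studs and screw, for a precise fit.

```bash
python3 - <<'E'
from meas import *
T=dict(np.load('top.npz'));S0=cv2.resize(cv2.imread('pics/scene0.png'),(512,384),interpolation=cv2.INTER_AREA)
T0=cv2.resize(cv2.imread('pics/top0.png'),(512,384),interpolation=cv2.INTER_AREA)
def tile(im,c):
    u,v=c; t=cv2.resize(im[v-13:v+13,u-13:u+13],(260,260),interpolation=cv2.INTER_CUBIC)
    for k in range(0,260,50): cv2.line(t,(k,0),(k,5),(0,0,255),1); cv2.line(t,(0,k),(5,k),(0,0,255),1)
    return t
cs=[((245,188),(307,178),(232,172)),((238,204),(262,157),(215,199))]
cv2.imwrite('pics/studs.png',np.vstack([np.hstack([tile(im,c) for c in r]) for im,r in zip((T0,S0),cs)]))
for q in((276.6,181.4),): print(ray(T,q,.104))
E
```

```text
[ 0.54904383 -0.03499421  0.104     ]
```

View pics/studs.png

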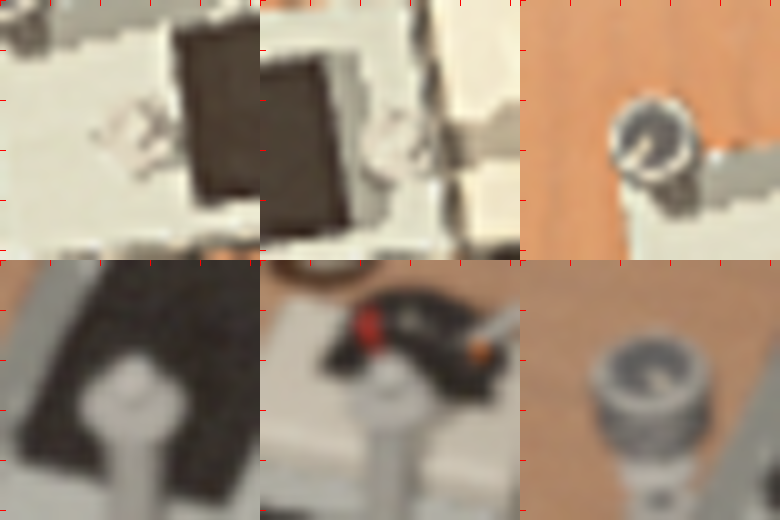

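```bash
cat > home.py <<'E'
from meas import *
T=dict(np.load('top.npz'));S=dict(np.load('scene.npz'))
def fit(P):
    m=np.array([[-.02,.102],[-.02,-.142],[.036,.142]]); P=np.array(P)[:,:2]
    a=m-m.mean(0); b=P-P.mean(0); th=np.arctan2((a[:,0]*b[:,1]-a[:,1]*b[:,0]).sum(),(a*b).sum())
    c,s=np.cos(th),np.sin(th); Q=np.array([[c,-s],[s,c]]); h=P.mean(0)-Q@m.mean(0)
    return h.round(4),th.round(4),((P-(m@Q.T+h))*1000).round(1)
def bay(h,th): return h
E
python3 - <<'E'
from home import *
t=[ray(T,(245.8,188.2),.108),ray(T,(307.2,179.),.108),ray(T,(231.8,172.3),.163)]
s=[ray(S,(237.8,204.),.108),ray(S,(261.5,157.7),.108),ray(S,(214.6,196.6),.163)]
for q in(t,s,(np.array(t)+s)/2): print(np.round(q,4).tolist(),*fit(q))
E
```

```text
[[0.522, 0.0843, 0.108], [0.5574, -0.1534, 0.108], [0.5733, 0.1344, 0.163]] [ 0.5571 -0.0117] 0.1434 [[-0.7 -2.1]
 [-0.2  1.7]
 [ 0.9  0.4]]
[[0.5219, 0.0834, 0.108], [0.5537, -0.1521, 0.108], [0.5693, 0.1353, 0.163]] [ 0.5543 -0.0113] 0.1401 [[ 1.6 -3.5]
 [-0.7  2.6]
 [-0.9  0.9]]
[[0.5219, 0.0839, 0.108], [0.5555, -0.1527, 0.108], [0.5713, 0.1348, 0.163]] [ 0.5557 -0.0115] 0.1418 [[ 0.4 -2.8]
 [-0.4  2.1]
 [ 0.   0.7]]
```

```bash
python3 - <<'E'
from meas import *
go((.513,.3675,.12),1.6)
E
```

```text
shift cm [13.94 11.95  8.74] rot [ 1.000e-03  0.000e+00 -1.454e+00] t 10.4 J6 0.09 w 0.0744 ft [-1.3 -0.4  0.6]
```

>>> send_rows:
  plan:
    - [[0.45,1.4,1.2,0.5,0,0,-0.145],[0.45,2.8,2.4,1,0,0,-0.29],[0.45,4.2,3.6,2,0,0,-0.436],[0.45,5.6,4.8,3,0,0,-0.58],[0.45,7,6,4,0,0,-0.727],[0.45,8.4,7.2,5,0,0,-0.872],[0.45,9.8,8.4,6,0,0,-1.018],[0.45,11.2,9.6,7,0,0,-1.163],[0.45,12.6,10.8,8,0,0,-1.309],[0.45,13.9,12,8.7,0,0,-1.454]]

```text
t: 11.4
tcp_pos: [0.5158, 0.3641, 0.2859]
eef_rot: [-0.015, 1.0, -0.0, -0.0]
ft_force: [-0.6, -0.4, -0.2]
grip_width: 0.0416
finger_force: 0.0
```

```bash
python3 - <<'E'
from meas import *
f=grab('scene'); T=grab('top')
go((.513,.3675,.031),1.6)
cv2.imwrite('pics/pl.png',cv2.resize(f['color'][220:340,120:280],(800,600),interpolation=cv2.INTER_CUBIC))
E
```

```text
shift cm [0.28 0.3  8.74] rot [-0.001 -0.001 -0.002] t 11.5 J6 -1.16 w 0.0418 ft [-0.4  0.8  0.1]
```

View pics/pl.png

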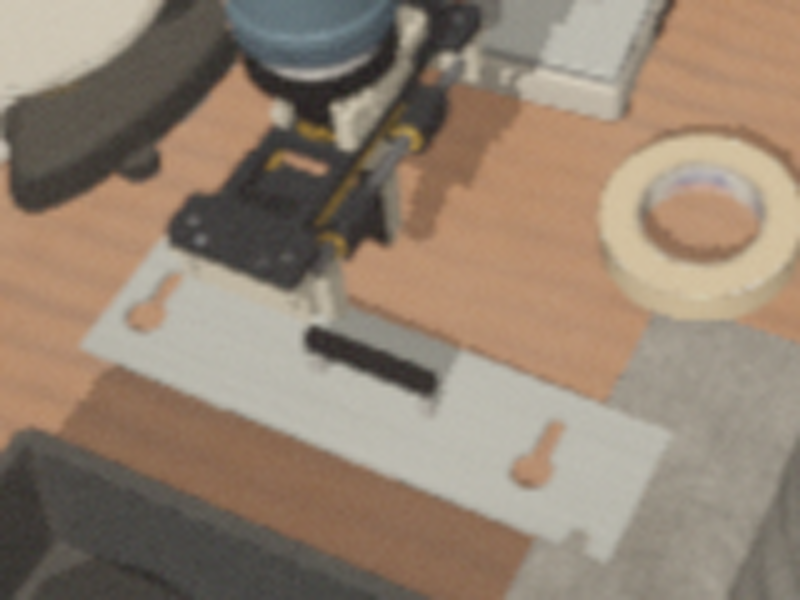

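The handle bar runs (310,335)–(437,385), with round holes at (147,315) and (532,470) and the notch at (580,542), nothing on the plate. I'll cross-check its position from this view.

```bash
python3 - <<'E'
from meas import *
S=dict(np.load('scene.npz'))
q=lambda x,y:((x+.5)/5-.5+120,(y+.5)/5-.5+220)
print('handle',ray(S,q(373,360),.034),'keys',ray(S,q(147,315),.005),ray(S,q(532,470),.005),'notch',ray(S,q(577,540),.005))
go((.513,.3675,.031),1.6)
E
```

```text
handle [0.5076842  0.36918597 0.034     ] keys [0.65115913 0.38315683 0.005     ] [0.40783816 0.37558726 0.005     ] notch [0.36702222 0.40168662 0.005     ]
shift cm [0.28 0.3  8.74] rot [-0.001 -0.001 -0.002] t 11.5 J6 -1.16 w 0.0418 ft [-0.4  0.8  0.1]
```

>>> send_rows:
  plan:
    - [[0.45,0.4,0.3,3,0,0,0],[0.45,0.45,0.3,6,0,0,0],[0.45,0.45,0.3,8,0,0,0],[0.45,0.45,0.3,8.7,0,0,0],[0.45,0.45,0.3,8.7,0,0,0],[0,0.45,0.3,8.7,0,0,0],[0,0.45,0.3,8.7,0,0,0],[0,0.45,0.3,8.7,0,0,0],[0,0.45,0.3,8.7,0,0,0],[0,0.45,0.3,8.7,0,0,0]]
  grip_force: 55

```text
t: 12.5
tcp_pos: [0.5105, 0.3679, 0.2006]
eef_rot: [-0.013, 1.0, 0.0, 0.001]
ft_force: [-0.4, 0.1, 3.8]
grip_width: 0.012
finger_force: 55.0
```

>>> send_rows:
  plan:
    - [[0,0,0,-1,0,0,0],[0,0,0,-3,0,0,0],[0,0,0,-6,0,0,0],[0,0,0,-10,0,0,0],[0,0,0,-14,0,0,0],[0,0,0,-18,0,0,0],[0,0,0,-20,0,0,0],[0,0,0,-20,0,0,0]]

```text
t: 13.3
tcp_pos: [0.5106, 0.3678, 0.4039]
eef_rot: [-0.013, 1.0, 0.001, 0.003]
ft_force: [0.3, 0.0, -3.0]
grip_width: 0.0119
finger_force: 55.0
```

```bash
python3 - <<'E'
from meas import *
go((.526,-.0157,.230),.142)
print(st()[2])
E
```

```text
shift cm [ -0.57 -38.38   0.59] rot [0.007 0.003 1.454] t 13.3 J6 -1.15 w 0.0119 ft [ 0.3  0.  -3. ]
[0.51055364 0.36776657 0.40387656]
```

>>> send_rows:
  plan:
    - [[0,0,-1.9,0,0,0,0.073],[0,-0.1,-3.8,0,0,0,0.145],[0,-0.1,-5.7,0,0,0,0.218],[0,-0.1,-7.7,0,0,0,0.29],[0,-0.2,-9.6,0,0,0,0.364],[0,-0.2,-11.5,0,0,0,0.436],[0,-0.2,-13.4,0,0,0,0.509],[0,-0.2,-15.4,0,0,0,0.58],[0,-0.3,-17.3,0,0,0,0.654],[0,-0.3,-19.2,0,0,0,0.727]]

```text
t: 14.3
tcp_pos: [0.5174, 0.1748, 0.3975]
eef_rot: [0.345, 0.939, -0.001, -0.002]
ft_force: [1.1, -0.7, -4.0]
grip_width: 0.0116
finger_force: 55.0
```

```bash
python3 - <<'E'
from meas import *
go((.526,-.0157,.230),.142)
E
```

```text
shift cm [-12.99 -13.95   0.06] rot [-0.004 -0.001  0.724] t 14.3 J6 -0.74 w 0.0116 ft [ 1.1 -0.7 -4. ]
```

>>> send_rows:
  plan:
    - [[0,-1.3,-1.4,0,0,0,0.072],[0,-2.6,-2.8,0,0,0,0.145],[0,-3.9,-4.2,0,0,0,0.217],[0,-5.2,-5.6,0,0,0,0.29],[0,-6.5,-7,0,0,0,0.362],[0,-7.8,-8.4,0,0,0,0.434],[0,-9.1,-9.8,0,0,0,0.507],[0,-10.4,-11.2,0,0,0,0.579],[0,-11.7,-12.6,0,0,0,0.652],[0,-13,-13.9,0,0,0,0.724]]

```text
t: 15.3
tcp_pos: [0.5269, -0.0151, 0.3976]
eef_rot: [0.655, 0.755, -0.001, -0.002]
ft_force: [-0.6, -0.1, -2.7]
grip_width: 0.0115
finger_force: 55.0
```

```bash
python3 - <<'E'
from meas import *
f=grab('scene'); T=grab('top')
go((.526,-.0157,.139),.142)
print(st()[2])
cv2.imwrite('pics/p2.png',np.hstack([cv2.resize(f['color'][110:240,180:290],(400,473),interpolation=cv2.INTER_CUBIC),cv2.resize(T['color'][130:225,215:320],(400,362),interpolation=cv2.INTER_CUBIC)[:473] if 0 else cv2.copyMakeBorder(cv2.resize(T['color'][130:225,215:320],(400,362),interpolation=cv2.INTER_CUBIC),0,111,0,0,cv2.BORDER_CONSTANT)]))
E
```

```text
shift cm [ 0.06 -0.08  9.17] rot [-0.004 -0.    -0.001] t 15.4 J6 -0.38 w 0.0113 ft [-0.6  0.2 -3.5]
[ 0.52724012 -0.01613633  0.39765659]
```

View pics/p2.png

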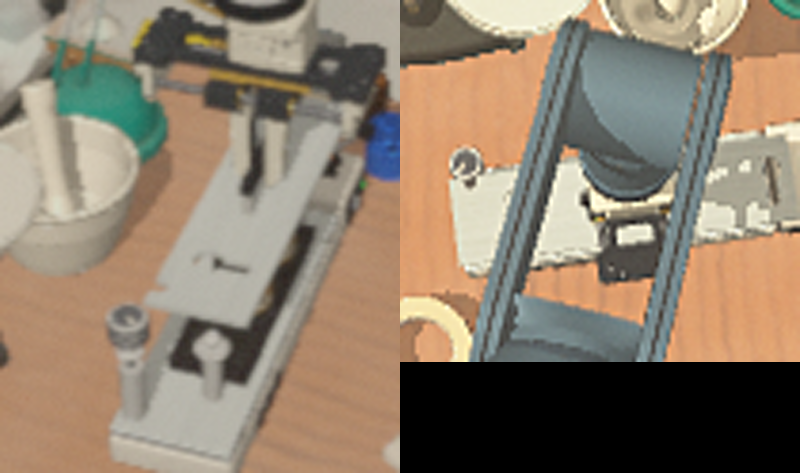

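The plate hangs level above the shaker: left keyhole at left-panel (208,262), front-left corner (250,326), notch end near (150,297), right end hidden. Checking the in-hand offset numerically.

```bash
python3 - <<'E'
from meas import *
S=dict(np.load('scene.npz')); s,r,p=st()
q=lambda x,y:((x+.5)/3.636-.5+180,(y+.5)/3.636-.5+110)
g=p+r.apply([0,0,.167]); M=r.as_matrix(); X=M[:,1];Y=M[:,0]
for n,uv,l,z in(('key',(208,262),(.010,.102),.2046-.001),('FL',(250,326),(-.042,.162),.1996),('BL',(148,300),(.042,.162),.1996),('BLnotch',(160,283),(.042,.136),.2046)):
    w=ray(S,q(*uv),z); e=g+X*l[0]+Y*l[1]; d=w-e; print(n,w.round(4),e.round(4),'err plate x,y mm',(1000*np.array([d@X,d@Y])).round(1))
print(g,X,Y)
# robust edge pixels: dump grey crop of plate left end
E
```

```text
key [0.5195 0.0894 0.2036] [0.5222 0.0862 0.2307] err plate x,y mm [-2.1  3.5]
FL [0.459  0.1366 0.1996] [0.4622 0.1383 0.2309] err plate x,y mm [-3.4 -1.3]
BL [0.5427 0.1452 0.1996] [0.5454 0.1501 0.2306] err plate x,y mm [-3.2 -4.6]
BLnotch [0.541  0.1287 0.2046] [0.549  0.1244 0.2306] err plate x,y mm [-7.3  5.4]
[ 0.52662578 -0.01615831  0.23065772] [ 0.99001727  0.14089859 -0.00366054] [-1.40898119e-01  9.90024025e-01  3.88017899e-04]
```

>>> send_rows:
  plan:
    - [[0,0,-0.05,2,0,0,0],[0,0,-0.05,4,0,0,0],[0,0,-0.05,6,0,0,0],[0,0,-0.05,7.2,0,0,0],[0,0,-0.05,7.2,0,0,0]]

```text
t: 15.9
tcp_pos: [0.5261, -0.0138, 0.3252]
eef_rot: [0.654, 0.757, -0.001, -0.003]
ft_force: [-0.6, -0.4, -2.8]
grip_width: 0.0114
finger_force: 55.0
```

>>> send_rows:
  plan:
    - [[0,0,0,0.3,0,0,0],[0,0,0,0.6,0,0,0],[0,0,0,0.8,0,0,0],[0,0,0,0.8,0,0,0]]

```text
t: 16.3
tcp_pos: [0.5272, -0.0144, 0.32]
eef_rot: [0.654, 0.756, 0.0, 0.0]
ft_force: [0.4, 0.2, -3.2]
grip_width: 0.0115
finger_force: 55.0
```

```bash
python3 - <<'E'
from meas import *
go((.5273,-.0158,.139),.142)
s=st()[0];print(s['ft_force'],s['ft_torque'])
E
```

```text
shift cm [-0.14 -0.01  1.4 ] rot [0.    0.    0.003] t 16.3 J6 -0.38 w 0.0115 ft [ 0.4  0.2 -3.2]
[ 0.41419228  0.22724227 -3.18490838] [ 0.01836662 -0.0954598   0.0066554 ]
```

>>> send_rows:
  plan:
    - [[0,-0.14,0,0,0,0,0],[0,-0.14,0,0.2,0,0,0],[0,-0.14,0,0.4,0,0,0],[0,-0.14,0,0.6,0,0,0],[0,-0.14,0,0.6,0,0,0]]

```text
t: 16.8
tcp_pos: [0.5272, -0.0158, 0.3134]
eef_rot: [0.654, 0.756, -0.0, -0.0]
ft_force: [0.6, -0.1, -3.8]
grip_width: 0.0116
finger_force: 55.0
```

```bash
python3 - <<'E'
from meas import *
go((.5273,-.0158,.139),.142)
s=st()[0];print(s['ft_force'],s['ft_torque'])
E
```

```text
shift cm [-0.    0.01  0.74] rot [-0.001 -0.     0.003] t 16.8 J6 -0.39 w 0.0116 ft [ 0.6 -0.1 -3.8]
[ 0.56307359 -0.09512954 -3.82296306] [-0.05822852 -0.08989421  0.05776471]
```

Heads passed the holes with no contact force. Lowering to about 1 mm above the collars, then sliding 30 mm.

>>> send_rows:
  plan:
    - [[0,0,0,0.2,0,0,0],[0,0,0,0.4,0,0,0],[0,0,0,0.4,0,0,0],[0,0,0.4,0.4,0,0,0],[0,0,0.8,0.4,0,0,0],[0,0,1.2,0.4,0,0,0],[0,0,1.2,0.4,0,0,0]]

```text
t: 17.5
tcp_pos: [0.5399, -0.0141, 0.3098]
eef_rot: [0.654, 0.757, 0.0, 0.0]
ft_force: [0.2, 0.2, -3.1]
grip_width: 0.0116
finger_force: 55.0
```

```bash
python3 - <<'E'
from meas import *
go((.557,-.0115,.1416),.142)
s=st()[0];print(s['ft_force'],s['ft_torque'])
E
```

```text
shift cm [0.01 1.73 0.13] rot [0.001 0.    0.003] t 17.5 J6 -0.38 w 0.0116 ft [ 0.2  0.2 -3.1]
[ 0.1993881   0.23751765 -3.07146737] [-0.01083724 -0.13610507  0.02109023]
```

>>> send_rows:
  plan:
    - [[0,0,0.4,0,0,0,0],[0,0,0.8,0,0,0,0],[0,0,1.2,0,0,0,0],[0,0,1.5,0,0,0,0],[0,0,1.7,0,0,0,0],[0,0,1.8,0,0,0,0],[0,0,1.8,0,0,0,0]]

```text
t: 18.2
tcp_pos: [0.5571, -0.0115, 0.3097]
eef_rot: [0.654, 0.756, -0.0, -0.0]
ft_force: [0.5, 0.9, -3.9]
grip_width: 0.0117
finger_force: 55.0
```

```bash
python3 - <<'E'
from meas import *
go((.557,-.0115,.1416),.142)
s=st()[0];print(s['ft_force'],s['ft_torque'])
E
```

```text
shift cm [-0.   -0.01  0.11] rot [-0.    -0.     0.003] t 18.2 J6 -0.37 w 0.0117 ft [ 0.5  0.9 -3.9]
[ 0.51741164  0.86155247 -3.87398345] [-0.0253582  -0.10684201 -0.02361465]
```

>>> send_rows:
  plan:
    - [[0,0,0.1,0.05,0,0,0],[0,0,0.2,0.05,0,0,0],[0,0,0.3,0.05,0,0,0],[0,0,0.3,0.05,0,0,0]]

```text
t: 18.6
tcp_pos: [0.5588, -0.0112, 0.3088]
eef_rot: [0.654, 0.757, -0.002, -0.002]
ft_force: [-6.3, -1.6, 0.6]
grip_width: 0.0115
finger_force: 55.0
```

```bash
python3 - <<'E'
from meas import *
go((.557,-.0115,.1416),.142)
s=st()[0];print(s['ft_force'],s['ft_torque'])
E
```

```text
shift cm [-0.   -0.19  0.02] rot [-0.004 -0.     0.003] t 18.6 J6 -0.36 w 0.0115 ft [-6.3 -1.6  0.6]
[-6.27965238 -1.62244704  0.55526039] [-0.38048963  1.13028169 -0.02043206]
```

Contact with −6 N along x: home. Relax, release, lift.

>>> send_rows:
  plan:
    - [[0,0,0,0.05,0,0,0],[0,0,0,0.05,0,0,0],[0.4,0,-0.05,0,0,0,0],[0.4,0,-0.1,0,0,0,0],[0.4,0,-0.1,0,0,0,0],[0.4,0,-0.1,-1,0,0,0],[0.4,0,-0.1,-4,0,0,0],[0.4,0,-0.1,-8,0,0,0],[0.4,0,-0.1,-10,0,0,0],[0.4,0,-0.1,-10,0,0,0]]

```text
t: 19.6
tcp_pos: [0.5599, -0.0112, 0.4139]
eef_rot: [0.654, 0.757, 0.002, 0.004]
ft_force: [-0.1, -0.6, -0.3]
grip_width: 0.037
finger_force: 0.0
```

```bash
python3 - <<'E'
from meas import *
s=st()[0];print(s['qpos'])
for a in(0.142,-.6,-1.2): go((.574,.1345,.20),a)
E
```

```text
[-2.19306072e-01  2.67979825e-01  1.49983019e+00  1.69249964e-04
  1.36517366e+00 -3.64553973e-01]
shift cm [14.23  3.47  4.67] rot [0.008 0.003 0.003] t 19.6 J6 -0.36 w 0.037 ft [-0.1 -0.6 -0.3]
shift cm [14.23  3.47  4.67] rot [ 0.009 -0.     0.745] t 19.6 J6 -0.36 w 0.037 ft [-0.1 -0.6 -0.3]
shift cm [14.23  3.47  4.67] rot [ 0.009 -0.003  1.345] t 19.6 J6 -0.36 w 0.037 ft [-0.1 -0.6 -0.3]
```

>>> send_rows:
  plan:
    - [[0.5,2,0.4,0,0,0,-0.14],[0.5,4,0.8,0,0,0,-0.28],[0.5,6,1.2,0,0,0,-0.42],[0.5,8,1.6,0,0,0,-0.56],[0.5,10,2.2,0,0,0,-0.7],[0.5,12,2.8,0.5,0,0,-0.84],[0.5,14.2,3.4,1,0,0,-0.98],[0.5,14.2,3.4,2,0,0,-1.12],[0.5,14.2,3.4,3,0,0,-1.26],[0.5,14.2,3.4,4,0,0,-1.4]]
  grip_force: 40

```text
t: 20.6
tcp_pos: [0.5718, 0.1346, 0.3678]
eef_rot: [0.01, 1.0, 0.0, -0.001]
ft_force: [0.1, 0.2, 1.2]
grip_width: 0.0469
finger_force: 0.0
```

>>> send_rows:
  plan:
    - [[0.5,0,0,0,0,0,-0.14],[0.5,0,0,0,0,0,-0.28],[0.5,0,0,0,0,0,-0.42],[0.5,0,0,0,0,0,-0.56],[0.5,0,0,0,0,0,-0.7],[0.5,0,0,0,0,0,-0.84],[0.5,0,0,0,0,0,-0.98],[0.5,0,0,0,0,0,-1.12],[0.5,0,0,0,0,0,-1.2],[0.5,0,0,0,0,0,-1.2]]

```text
t: 21.6
tcp_pos: [0.5719, 0.1342, 0.3684]
eef_rot: [-0.554, 0.832, 0.0, -0.001]
ft_force: [-0.3, 0.6, 1.2]
grip_width: 0.0466
finger_force: 0.0
```

```bash
cat >> meas.py <<'E'
def off(target):
    s,r,p=st(); d=r.inv().apply(np.array(target)-p)*100-[0,0,16.7]
    print('shift',d.round(2),'J6',round(s['qpos'][5],3),'t',round(s['t'],1),'w',round(s['grip_width'],4),'F tool',r.inv().apply(s['ft_force']).round(1),'F',np.round(s['ft_force'],1),'Tq',np.round(s['ft_torque'],2),'tilt',(r.as_matrix()[:,2]).round(4))
E
python3 - <<'E'
from meas import *
off((.574,.1347,.152))
f=grab('scene');T=grab('top')
E
```

```text
shift [-0.13 -0.2   4.94] J6 -2.705 t 21.6 w 0.0466 F tool [-0.4  0.5 -1.2] F [-0.3  0.6  1.2] Tq [ 0.14 -0.09 -0.02] tilt [-0.0014  0.     -1.    ]
```

Descend over the screw head and close gently to test centring.

>>> send_rows:
  plan:
    - [[0.5,-0.1,-0.2,1.5,0,0,0],[0.5,-0.1,-0.2,3,0,0,0],[0.5,-0.1,-0.2,4,0,0,0],[0.5,-0.1,-0.2,4.9,0,0,0],[0.5,-0.1,-0.2,4.9,0,0,0],[0,-0.1,-0.2,4.9,0,0,0],[0,-0.1,-0.2,4.9,0,0,0],[0,-0.1,-0.2,4.9,0,0,0],[0,-0.1,-0.2,4.9,0,0,0]]
  grip_force: 25

```text
t: 22.6
tcp_pos: [0.5723, 0.1355, 0.3205]
eef_rot: [-0.554, 0.832, 0.002, -0.002]
ft_force: [-9.7, 3.5, 4.1]
grip_width: 0.0325
finger_force: 25.0
```

```bash
python3 - <<'E'
from meas import *
off((.574,.1347,.152))
E
```

```text
shift [-0.   -0.3   0.15] J6 -2.704 t 22.6 w 0.0325 F tool [ 0.6 10.3 -4. ] F [-9.7  3.5  4.1] Tq [ 0.74  1.51 -0.04] tilt [-0.006   0.0019 -1.    ]
```

>>> send_rows:
  plan:
    - [[0,0,0.2,0,0,0,0],[0,0,0.4,0,0,0,0],[0,0,0.4,0,0,0,0]]

```text
t: 22.9
tcp_pos: [0.5707, 0.1359, 0.3206]
eef_rot: [-0.554, 0.833, -0.0, 0.0]
ft_force: [-0.1, 0.8, -1.3]
grip_width: 0.0322
finger_force: 25.0
```

>>> send_rows:
  plan:
    - [[0,0,0,0,0,0,0.1],[0,0,0,0.01,0,0,0.2],[0,0,0,0.02,0,0,0.3],[0,0,0,0.03,0,0,0.4],[0,0,0,0.04,0,0,0.5],[0,0,0,0.05,0,0,0.6],[0,0,0,0.06,0,0,0.7],[0,0,0,0.06,0,0,0.7]]

```text
t: 23.7
tcp_pos: [0.5711, 0.1356, 0.32]
eef_rot: [-0.234, 0.972, -0.0, 0.001]
ft_force: [0.3, -1.2, -0.6]
grip_width: 0.0327
finger_force: 25.0
```

```bash
python3 - <<'E'
from meas import *
off((.5712,.1357,.152))
E
```

```text
shift [0.   0.02 0.1 ] J6 -2.0 t 23.7 w 0.0327 F tool [ 0.3 -1.2  0.6] F [ 0.3 -1.2 -0.6] Tq [-0.1  -0.14 -0.01] tilt [ 1.3e-03 -4.0e-04 -1.0e+00]
```

>>> send_rows:
  plan:
    - [[0,0,0,0.01,0,0,0.14],[0,0,0,0.02,0,0,0.28],[0,0,0,0.03,0,0,0.42],[0,0,0,0.04,0,0,0.56],[0,0,0,0.06,0,0,0.7],[0,0,0,0.07,0,0,0.84],[0,0,0,0.08,0,0,0.98],[0,0,0,0.09,0,0,1.12],[0,0,0,0.1,0,0,1.26],[0,0,0,0.11,0,0,1.4]]
  grip_force: 35

```text
t: 24.7
tcp_pos: [0.5709, 0.1349, 0.3189]
eef_rot: [0.448, 0.894, -0.001, 0.001]
ft_force: [-0.9, -3.5, 0.9]
grip_width: 0.0323
finger_force: 35.0
```

>>> send_rows:
  plan:
    - [[0,0,0,0.01,0,0,0.14],[0,0,0,0.02,0,0,0.28],[0,0,0,0.03,0,0,0.42],[0,0,0,0.04,0,0,0.56],[0,0,0,0.06,0,0,0.7],[0,0,0,0.07,0,0,0.84],[0,0,0,0.08,0,0,0.98],[0,0,0,0.09,0,0,1.12],[0,0,0,0.1,0,0,1.26],[0,0,0,0.11,0,0,1.4]]

```text
t: 25.7
tcp_pos: [0.5703, 0.135, 0.3177]
eef_rot: [0.919, 0.395, -0.001, 0.001]
ft_force: [-3.6, -3.1, 1.3]
grip_width: 0.0321
finger_force: 35.0
```

>>> send_rows:
  plan:
    - [[0,0,0,0.01,0,0,0.14],[0,0,0,0.02,0,0,0.28],[0,0,0,0.03,0,0,0.42],[0,0,0,0.04,0,0,0.56],[0,0,0,0.06,0,0,0.7],[0,0,0,0.07,0,0,0.84],[0,0,0,0.08,0,0,0.98],[0,0,0,0.09,0,0,1.12],[0,0,0,0.1,0,0,1.26],[0,0,0,0.11,0,0,1.4]]

```text
t: 26.7
tcp_pos: [0.5702, 0.1357, 0.3166]
eef_rot: [0.957, -0.289, -0.001, 0.0]
ft_force: [-3.6, -1.0, 1.6]
grip_width: 0.0323
finger_force: 35.0
```

>>> send_rows:
  plan:
    - [[0,0,0,0.01,0,0,0.14],[0,0,0,0.02,0,0,0.28],[0,0,0,0.03,0,0,0.42],[0,0,0,0.04,0,0,0.56],[0,0,0,0.05,0,0,0.6],[0,0,0,0.05,0,0,0.6]]

```text
t: 27.3
tcp_pos: [0.5704, 0.1359, 0.3161]
eef_rot: [0.83, -0.557, -0.0, 0.0]
ft_force: [-3.0, -0.0, 1.7]
grip_width: 0.0325
finger_force: 35.0
```

```bash
python3 - <<'E'
from meas import *
off((.5712,.1357,.152))
E
```

```text
shift [ 0.06 -0.07 -0.29] J6 2.797 t 27.3 w 0.0325 F tool [-1.1  2.8 -1.7] F [-3.  -0.   1.7] Tq [ 0.14  0.41 -0.05] tilt [-6.e-04  1.e-04 -1.e+00]
```

>>> send_rows:
  plan:
    - [[0.5,0,0,0,0,0,0],[0.5,0,0,0,0,0,0],[0.5,0,0,0,0,0,0],[0.5,0,0,0,0,0,-0.14],[0.5,0,0,0,0,0,-0.28],[0.5,0,0,0,0,0,-0.42],[0.5,0,0,0,0,0,-0.56],[0.5,0,0,0,0,0,-0.7],[0.5,0,0,0,0,0,-0.84],[0.5,0,0,0,0,0,-0.98]]

```text
t: 28.3
tcp_pos: [0.5709, 0.1359, 0.3159]
eef_rot: [0.995, -0.099, 0.0, -0.0]
ft_force: [-0.3, -0.5, -0.3]
grip_width: 0.0466
finger_force: 0.0
```

>>> send_rows:
  plan:
    - [[0.5,0,0,0,0,0,-0.14],[0.5,0,0,0,0,0,-0.28],[0.5,0,0,0,0,0,-0.42],[0.5,0,0,0,0,0,-0.56],[0.5,0,0,0,0,0,-0.7],[0.5,0,0,0,0,0,-0.84],[0.5,0,0,0,0,0,-0.98],[0.5,0,0,0,0,0,-1.12],[0.5,0,0,0,0,0,-1.26],[0.5,0,0,0,0,0,-1.4]]

```text
t: 29.3
tcp_pos: [0.5709, 0.1359, 0.3159]
eef_rot: [0.825, 0.566, 0.0, 0.0]
ft_force: [-0.2, -0.5, -0.4]
grip_width: 0.0465
finger_force: 0.0
```

>>> send_rows:
  plan:
    - [[0.5,0,0,0,0,0,-0.14],[0.5,0,0,0,0,0,-0.28],[0.5,0,0,0,0,0,-0.42],[0.5,0,0,0,0,0,-0.56],[0.5,0,0,0,0,0,-0.7],[0.5,0,0,0,0,0,-0.84],[0.5,0,0,0,0,0,-0.98],[0.5,0,0,0,0,0,-1.12],[0.5,0,0,0,0,0,-1.26],[0.5,0,0,0,0,0,-1.4]]

```text
t: 30.3
tcp_pos: [0.5709, 0.1359, 0.3159]
eef_rot: [0.266, 0.964, 0.0, 0.0]
ft_force: [-0.4, -0.0, 0.6]
grip_width: 0.0466
finger_force: 0.0
```

>>> send_rows:
  plan:
    - [[0.5,0,0,0,0,0,-0.14],[0.5,0,0,0,0,0,-0.28],[0.5,0,0,0,0,0,-0.42],[0.5,0,0,0,0,0,-0.56],[0.5,0,0,0,0,0,-0.7],[0.5,0,0,0,0,0,-0.84],[0.5,0,0,0,0,0,-0.98],[0.5,0,0,0,0,0,-1.12],[0.5,0,0,0,0,0,-1.26],[0.5,0,0,0,0,0,-1.4]]

```text
t: 31.3
tcp_pos: [0.5709, 0.1359, 0.3159]
eef_rot: [-0.417, 0.909, -0.0, 0.0]
ft_force: [0.1, -0.5, -0.2]
grip_width: 0.0465
finger_force: 0.0
```

>>> send_rows:
  plan:
    - [[0.5,0,0,0,0,0,-0.14],[0.5,0,0,0,0,0,-0.28],[0.5,0,0,0.1,0,0,-0.4],[0.5,0,0,0.1,0,0,-0.4],[0.5,0,0,0.1,0,0,-0.4]]

```text
t: 31.8
tcp_pos: [0.5708, 0.1359, 0.3148]
eef_rot: [-0.586, 0.811, -0.0, 0.0]
ft_force: [0.2, 0.3, -0.3]
grip_width: 0.0464
finger_force: 0.0
```

```bash
python3 - <<'E'
from meas import *
off((.5710,.1355,.148))
f=grab('scene');T=grab('top')
E
```

```text
shift [ 0.03 -0.03 -0.02] J6 -2.778 t 31.8 w 0.0464 F tool [-0.3 -0.1  0.3] F [ 0.2  0.3 -0.3] Tq [ 0.18 -0.09  0.05] tilt [ 1.e-04  0.e+00 -1.e+00]
```

>>> send_rows:
  plan:
    - [[0,0,0.03,0,0,0,0],[0,0,0.03,0,0,0,0],[0,0,0.03,0,0,0,0],[0,0,0.03,0.01,0,0,0.14],[0,0,0,0.02,0,0,0.28],[0,0,0,0.03,0,0,0.42],[0,0,0,0.04,0,0,0.56],[0,0,0,0.06,0,0,0.7],[0,0,0,0.07,0,0,0.84],[0,0,0,0.08,0,0,0.98]]

```text
t: 32.9
tcp_pos: [0.571, 0.1356, 0.3142]
eef_rot: [-0.134, 0.991, -0.0, 0.001]
ft_force: [1.3, -2.7, -0.8]
grip_width: 0.0322
finger_force: 35.0
```

>>> send_rows:
  plan:
    - [[0,0,0,0.01,0,0,0.14],[0,0,0,0.02,0,0,0.28],[0,0,0,0.03,0,0,0.42],[0,0,0,0.04,0,0,0.56],[0,0,0,0.06,0,0,0.7],[0,0,0,0.07,0,0,0.84],[0,0,0,0.08,0,0,0.98],[0,0,0,0.09,0,0,1.12],[0,0,0,0.1,0,0,1.26],[0,0,0,0.11,0,0,1.4]]

```text
t: 33.9
tcp_pos: [0.5709, 0.135, 0.3131]
eef_rot: [0.536, 0.844, -0.001, 0.001]
ft_force: [-0.1, -3.8, -0.5]
grip_width: 0.0323
finger_force: 35.0
```

>>> send_rows:
  plan:
    - [[0,0,0,0.01,0,0,0.14],[0,0,0,0.02,0,0,0.28],[0,0,0,0.03,0,0,0.42],[0,0,0,0.04,0,0,0.56],[0,0,0,0.06,0,0,0.7],[0,0,0,0.07,0,0,0.84],[0,0,0,0.08,0,0,0.98],[0,0,0,0.09,0,0,1.12],[0,0,0,0.1,0,0,1.26],[0,0,0,0.11,0,0,1.4]]

```text
t: 34.9
tcp_pos: [0.5703, 0.1351, 0.3119]
eef_rot: [0.954, 0.3, -0.001, 0.001]
ft_force: [-3.3, -3.3, 2.4]
grip_width: 0.0322
finger_force: 35.0
```

>>> send_rows:
  plan:
    - [[0,0,0,0.01,0,0,0.14],[0,0,0,0.02,0,0,0.28],[0,0,0,0.03,0,0,0.42],[0,0,0,0.04,0,0,0.56],[0,0,0,0.06,0,0,0.7],[0,0,0,0.07,0,0,0.84],[0,0,0,0.08,0,0,0.98],[0,0,0,0.09,0,0,1.12],[0,0,0,0.1,0,0,1.26],[0,0,0,0.11,0,0,1.4]]

```text
t: 35.9
tcp_pos: [0.5702, 0.1357, 0.3108]
eef_rot: [0.923, -0.385, -0.001, 0.001]
ft_force: [-1.4, 0.2, 1.8]
grip_width: 0.0322
finger_force: 35.0
```

```bash
python3 - <<'E'
from meas import *
off((.5710,.1355,.148))
E
```

```text
shift [ 0.08 -0.06 -0.42] J6 2.405 t 35.9 w 0.0322 F tool [-1.1  0.8 -1.8] F [-1.4  0.2  1.8] Tq [-0.12  0.39  0.04] tilt [-1.4e-03 -6.0e-04 -1.0e+00]
```

>>> send_rows:
  plan:
    - [[0.5,0,0,0,0,0,0],[0.5,0,0,0,0,0,0],[0.5,0,0,0,0,0,0],[0.5,0,0,0,0,0,-0.14],[0.5,0,0,0,0,0,-0.28],[0.5,0,0,0,0,0,-0.42],[0.5,0,0,0,0,0,-0.56],[0.5,0,0,0,0,0,-0.7],[0.5,0,0,0,0,0,-0.84],[0.5,0,0,0,0,0,-0.98]]

```text
t: 36.9
tcp_pos: [0.5707, 0.136, 0.3107]
eef_rot: [0.995, 0.102, 0.0, -0.0]
ft_force: [0.6, -0.6, 0.2]
grip_width: 0.0467
finger_force: 0.0
```

>>> send_rows:
  plan:
    - [[0.5,0,0,0,0,0,-0.14],[0.5,0,0,0,0,0,-0.28],[0.5,0,0,0,0,0,-0.42],[0.5,0,0,0,0,0,-0.56],[0.5,0,0,0,0,0,-0.7],[0.5,0,0,0,0,0,-0.84],[0.5,0,0,0,0,0,-0.98],[0.5,0,0,0,0,0,-1.12],[0.5,0,0,0,0,0,-1.26],[0.5,0,0,0,0,0,-1.4]]

```text
t: 37.9
tcp_pos: [0.5707, 0.136, 0.3107]
eef_rot: [0.695, 0.719, 0.0, -0.0]
ft_force: [-0.0, -0.2, 0.3]
grip_width: 0.0464
finger_force: 0.0
```

>>> send_rows:
  plan:
    - [[0.5,0,0,0,0,0,-0.14],[0.5,0,0,0,0,0,-0.28],[0.5,0,0,0,0,0,-0.28],[0,0,0,0,0,0,-0.28],[0,0,0,0,0,0,-0.28],[0,0,0,0,0,0,-0.28],[0,0,0,0,0,0,-0.28]]

```text
t: 38.6
tcp_pos: [0.5705, 0.1359, 0.3108]
eef_rot: [0.592, 0.806, -0.0, -0.0]
ft_force: [-0.5, -0.6, 1.4]
grip_width: 0.032
finger_force: 35.0
```

>>> send_rows:
  plan:
    - [[0,0,0,0.01,0,0,0.14],[0,0,0,0.02,0,0,0.28],[0,0,0,0.03,0,0,0.42],[0,0,0,0.04,0,0,0.56],[0,0,0,0.06,0,0,0.7],[0,0,0,0.06,0,0,0.8],[0,0,0,0.06,0,0,0.8]]

```text
t: 39.3
tcp_pos: [0.5708, 0.1358, 0.3102]
eef_rot: [0.859, 0.512, 0.0, 0.0]
ft_force: [0.7, -0.7, 0.4]
grip_width: 0.0326
finger_force: 35.0
```

```bash
python3 - <<'E'
from meas import *
off((.5710,.1355,.148))
E
```

```text
shift [-0.02  0.02 -0.48] J6 0.54 t 39.3 w 0.0326 F tool [-0.2  1.  -0.4] F [ 0.7 -0.7  0.4] Tq [-0.15 -0.18 -0.09] tilt [ 6.e-04 -2.e-04 -1.e+00]
```

>>> send_rows:
  plan:
    - [[0,0,0,0.01,0,0,0.1],[0,0,0,0.02,0,0,0.2],[0,0,0,0.02,0,0,0.3],[0,0,0,0.03,0,0,0.4],[0,0,0,0.03,0,0,0.4]]

```text
t: 39.8
tcp_pos: [0.5709, 0.1357, 0.3101]
eef_rot: [0.943, 0.332, 0.0, 0.001]
ft_force: [0.2, -2.8, 0.3]
grip_width: 0.0324
finger_force: 35.0
```

```bash
python3 - <<'E'
from meas import *
off((.5710,.1355,.148)); print(st()[0]['joint_efforts'])
E
```

```text
shift [-0.    0.   -0.49] J6 0.937 t 39.8 w 0.0324 F tool [-1.6  2.3 -0.3] F [ 0.2 -2.8  0.3] Tq [-0.44 -0.1   0.18] tilt [ 8.e-04 -8.e-04 -1.e+00]
[  1.15668073 -48.72548461 -25.47018707   0.89042936   0.10478154
   1.19069774]
```

>>> send_rows:
  plan:
    - [[0,0,0,0.01,0,0,0.1],[0,0,0,0.02,0,0,0.2],[0,0,0,0.02,0,0,0.3],[0,0,0,0.03,0,0,0.4],[0,0,0,0.03,0,0,0.4]]

```text
t: 40.3
tcp_pos: [0.5715, 0.1357, 0.3103]
eef_rot: [0.99, 0.139, 0.002, 0.001]
ft_force: [3.4, -3.1, 1.7]
grip_width: 0.0326
finger_force: 35.0
```

```bash
python3 - <<'E'
from meas import *
off((.5710,.1355,.148)); print(st()[0]['joint_efforts'])
E
```

```text
shift [-0.1  -0.01 -0.47] J6 1.335 t 40.3 w 0.0326 F tool [ 2.5  3.9 -1.6] F [ 3.4 -3.1  1.7] Tq [-0.43 -0.56  0.58] tilt [ 3.1e-03 -6.0e-04 -1.0e+00]
[  1.04505569 -47.94079542 -23.4955287    1.02219936   1.04965422
   1.62332643]
```

>>> send_rows:
  plan:
    - [[0,0,0,0,0,0,0.1],[0,0,0,0,0,0,0.2],[0,0,0,0,0,0,0.3],[0,0,0,0,0,0,0.4],[0,0,0,0,0,0,0.4]]

```text
t: 40.8
tcp_pos: [0.5712, 0.1354, 0.3104]
eef_rot: [0.998, -0.06, 0.001, 0.001]
ft_force: [1.7, -4.9, 4.6]
grip_width: 0.0324
finger_force: 35.0
```

```bash
python3 - <<'E'
from meas import *
off((.5710,.1355,.148)); print(st()[0]['joint_efforts'])
E
```

```text
shift [-0.05 -0.03 -0.46] J6 1.734 t 40.8 w 0.0324 F tool [ 2.2  4.6 -4.6] F [ 1.7 -4.9  4.6] Tq [-0.81 -0.28  0.62] tilt [ 0.0021 -0.0014 -1.    ]
[  2.33642936 -46.488626   -23.41909289   1.89508371   0.48123306
   1.69148225]
```

Torque saturates at 0.6 N m (friction is 0.05) after about 11.9 rad in total, so the screw is at its stop. Release, lift, and measure the tab.

>>> send_rows:
  plan:
    - [[0.5,0,0,0,0,0,0],[0.5,0,0,0,0,0,0],[0.5,0,0,0,0,0,0],[0.5,0,0,-2,0,0,0],[0.5,0,0,-5,0,0,0],[0.5,0,0,-9,0,0,0],[0.5,0,0,-12,0,0,0],[0.5,0,0,-12,0,0,0]]

```text
t: 41.6
tcp_pos: [0.5712, 0.1363, 0.4343]
eef_rot: [0.998, -0.061, 0.004, -0.001]
ft_force: [0.1, 0.9, -0.2]
grip_width: 0.0464
finger_force: 0.0
```

```bash
python3 - <<'E'
from meas import *
from scipy.optimize import least_squares
T=grab('top');S=grab('scene')
S0=cv2.resize(cv2.imread('pics/scene0.png'),(512,384),interpolation=cv2.INTER_AREA)
T0=cv2.resize(cv2.imread('pics/top0.png'),(512,384),interpolation=cv2.INTER_AREA)
def red(im,box,hi=True):
    u0,v0,u1,v1=box; g=im[v0:v1,u0:u1].astype(int); b,gr,r=g[...,0],g[...,1],g[...,2]
    m=((r-gr>50)&(gr-b<18)&(r>90)).astype(np.uint8); n,l,s,c=cv2.connectedComponentsWithStats(m)
    return [((c[i]+[u0,v0]).round(1),s[i][4]) for i in range(1,n) if s[i][4]>1]
print('top0',red(T0,(305,155,345,195)),'top',red(T['color'],(305,155,345,195)))
print('sc0',red(S0,(240,130,290,180)),'sc',red(S['color'],(240,130,290,180)))
h=np.array([.558,-.0112]);print(st()[2])
E
```

```text
top0 [(array([321.8, 171. ]), np.int32(8))] top [(array([321.8, 171. ]), np.int32(8))]
sc0 [(array([259.3, 150.4]), np.int32(9))] sc [(array([259.5, 149.5]), np.int32(4))]
[0.57043817 0.1361842  0.42966864]
```

```bash
python3 - <<'E'
from meas import *
from scipy.optimize import least_squares
T=dict(np.load('top.npz'));S=dict(np.load('scene.npz'))
tri=lambda a,b:least_squares(lambda x:np.r_[proj(T,x)[0]-a,proj(S,x)[0]-b],[.57,-.2,.08])
tc=lambda x,y:((x+.5)/3.47-.5+160,(y+.5)/3.47-.5+140)
sc=lambda x,y:((x+.5)/4-.5+190,(y+.5)/4-.5+110)
th=.142;Rx=np.array([np.cos(th),np.sin(th)]);Ry=np.array([-np.sin(th),np.cos(th)])
for n,a,b in(('tab',(321.8,171.),(259.3,150.4)),('knob',tc(590,163),sc(362,143))):
    r=tri(a,b); print(n,r.x.round(4),'res px',r.fun.round(1),'shaker x,y',(r.x[:2]@Rx).round(4),(r.x[:2]@Ry).round(4))
    for z in(.06,.0867,.0895,.111): print(z,[((ray(f,p,z)[:2])@np.c_[Rx,Ry]).round(4) for f,p in((T,a),(S,b))])
# circle model: top ray -> angle given pivot sx
sx=None
for piv in(.5435,.5465,.5495):
  for f,p in((T,(321.8,171.)),(S,(259.3,150.4))):
    g=lambda al:(ray(f,p,.052+.0375*np.cos(al))[:2]@Rx)-piv-.0375*np.sin(al)
    A=np.linspace(-.785,.785,400);G=np.array([g(x) for x in A]);i=np.abs(G).argmin();print(piv,'q_tab',round(A[i]+.785,3),G[i].round(4))
E
```

```text
tab [ 0.5928 -0.2149  0.0832] res px [ 0.1  0.3 -0.3 -0.1] shaker x,y 0.5564 -0.2967
0.06 [array([ 0.5622, -0.3007]), array([ 0.564 , -0.3256])]
0.0867 [array([ 0.5571, -0.2958]), array([ 0.5539, -0.2922])]
0.0895 [array([ 0.5566, -0.2953]), array([ 0.5528, -0.2887])]
0.111 [array([ 0.5525, -0.2914]), array([ 0.5447, -0.2618])]
knob [ 0.5245 -0.2392  0.1117] res px [ 0.2  0.5 -0.5 -0.1] shaker x,y 0.4854 -0.3111
0.06 [array([ 0.495 , -0.3209]), array([ 0.4999, -0.3786])]
0.0867 [array([ 0.4911, -0.3157]), array([ 0.4915, -0.3437])]
0.0895 [array([ 0.4907, -0.3151]), array([ 0.4906, -0.3401])]
0.111 [array([ 0.4876, -0.3109]), array([ 0.4838, -0.312 ])]
0.5435 q_tab 1.157 -0.0
0.5435 q_tab 1.051 -0.0
0.5465 q_tab 1.066 -0.0
0.5465 q_tab 0.96 0.0
0.5495 q_tab 0.98 -0.0
0.5495 q_tab 0.877 -0.0001
```

```bash
python3 - <<'E'
from meas import *
go((.5267,-.2388,.22),1.713)
E
```

```text
shift cm [ 0.26 37.75  4.25] rot [-0.    -0.    -0.265] t 41.7 J6 1.74 w 0.0466 ft [-1.   0.3 -0.4]
```

>>> send_rows:
  plan:
    - [[0.5,0,4.5,0,0,0,-0.05],[0.5,0,9,0,0,0,-0.1],[0.5,0,13.5,0,0,0,-0.15],[0.5,0,18,0,0,0,-0.2],[0.5,0,22.5,0,0,0,-0.265],[0.5,0.2,27,0,0,0,-0.265],[0.5,0.2,31.5,1,0,0,-0.265],[0.5,0.2,36,2,0,0,-0.265],[0.5,0.25,37.7,3,0,0,-0.265],[0.5,0.25,37.7,4,0,0,-0.265]]

```text
t: 42.7
tcp_pos: [0.5257, -0.2404, 0.3869]
eef_rot: [0.998, 0.069, -0.001, -0.001]
ft_force: [-0.3, 0.8, 0.1]
grip_width: 0.0463
finger_force: 0.0
```

```bash
python3 - <<'E'
from meas import *
go((.5267,-.2388,.112),1.713); s,r,p=st(); print(r.as_matrix().round(2))
T=grab('top');S=grab('scene')
cv2.imwrite('pics/l1.png',np.hstack([cv2.resize(S['color'][110:190,230:330],(400,320),interpolation=cv2.INTER_CUBIC),cv2.resize(T['color'][140:220,280:380],(400,320),interpolation=cv2.INTER_CUBIC)]))
E
```

```text
shift cm [ 0.14 -0.12 10.79] rot [-0.002  0.002 -0.005] t 42.7 J6 0.81 w 0.0463 ft [-0.3  0.8  0.1]
[[ 0.99  0.14 -0.  ]
 [ 0.14 -0.99  0.  ]
 [-0.   -0.   -1.  ]]
```

>>> send_rows:
  plan:
    - [[0.5,0.1,-0.1,4,0,0,0],[0.5,0.1,-0.1,8,0,0,0],[0.5,0.1,-0.1,10,0,0,0],[0.5,0.1,-0.1,10.7,0,0,0],[0.5,0.1,-0.1,10.7,0,0,0],[0,0.1,-0.1,10.7,0,0,0],[0,0.1,-0.1,10.7,0,0,0],[0,0.1,-0.1,10.7,0,0,0],[0,0.1,-0.1,10.7,0,0,0],[0,0.1,-0.1,10.7,0,0,0]]
  grip_force: 12

```text
t: 43.8
tcp_pos: [0.5272, -0.2371, 0.2831]
eef_rot: [0.998, 0.07, 0.0, -0.0]
ft_force: [-1.4, 2.3, 2.0]
grip_width: 0.0191
finger_force: 12.0
```

```bash
python3 - <<'E'
from meas import *
off((.5267,-.2388,.112))
E
```

```text
shift [-0.07  0.17  0.41] J6 0.814 t 43.8 w 0.0191 F tool [-1.  -2.5 -2. ] F [-1.4  2.3  2. ] Tq [0.35 0.24 0.01] tilt [ 1.e-04  4.e-04 -1.e+00]
```

>>> send_rows:
  plan:
    - [[0,1.2,0,-1,0,0,0],[0,2.67,0,-1.8,0,0,0],[0,4.27,0,-2.3,0,0,0],[0,5.1,0,-2.42,0,0,0],[0,5.94,0,-2.46,0,0,0],[0,6.6,0,-2.43,0,0,0],[0,7.2,0,-2.37,0,0,0],[0,7.7,0,-2.26,0,0,0],[0,8.18,0,-2.16,0,0,0],[0,8.18,0,-2.16,0,0,0]]

```text
t: 44.8
tcp_pos: [0.6089, -0.2264, 0.3038]
eef_rot: [0.998, 0.07, 0.0, 0.001]
ft_force: [0.2, -1.0, -0.0]
grip_width: 0.0004
finger_force: 0.0
```

```bash
python3 - <<'E'
from meas import *
off((.5267,-.2388,.112))
T=grab('top');S=grab('scene')
E
```

```text
shift [-8.32  0.05  2.47] J6 0.903 t 44.8 w 0.0004 F tool [0.1 1.  0. ] F [ 0.2 -1.  -0. ] Tq [0.04 0.05 0.01] tilt [ 5.0e-04 -1.2e-03 -1.0e+00]
```

The knob slipped out. Lift clear and find the knob again.

>>> send_rows:
  plan:
    - [[0,0,0,-4,0,0,0],[0,0,0,-8,0,0,0],[0,-4,0,-10,0,0,0],[0,-8,0,-10,0,0,0],[0,-12,0,-10,0,0,0],[0,-16,0,-10,0,0,0],[0,-16,3,-10,0,0,0],[0,-16,3,-10,0,0,0]]

```text
t: 45.7
tcp_pos: [0.4528, -0.2805, 0.4045]
eef_rot: [0.998, 0.069, 0.0, 0.001]
ft_force: [-0.1, -0.1, 0.7]
grip_width: 0.0005
finger_force: 0.0
```

```bash
python3 - <<'E'
from meas import *
T=grab('top');S=grab('scene')
def t(im,b): return cv2.resize(im[b[1]:b[3],b[0]:b[2]],(400,400),interpolation=cv2.INTER_CUBIC)
cv2.imwrite('pics/l2.png',np.hstack([t(S['color'],(245,135,285,175)),t(T['color'],(305,155,345,195))]))
E
```

```text
(no output)
```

View pics/l2.png

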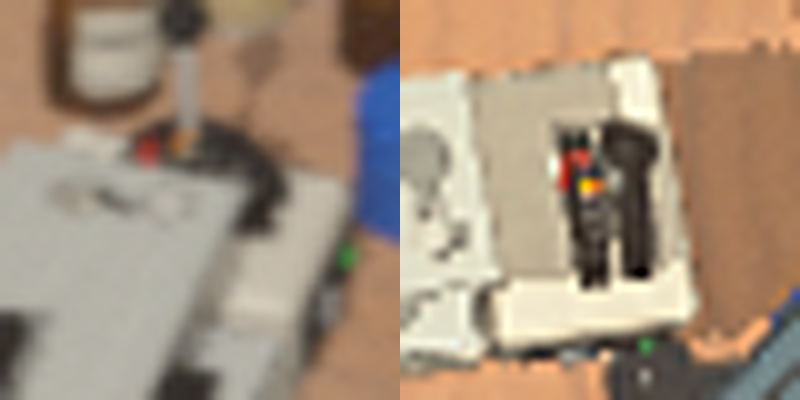

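The lever now leans near upright: knob at left panel (183,20), right panel (630,142). The orange pointer is at (185,142)/(592,187), and the tab at (150,152)/(573,170) is a little further back. Computing angles.

```bash
cat > lev.py <<'E'
from meas import *
from scipy.optimize import least_squares
T=dict(np.load('top.npz'));S=dict(np.load('scene.npz'))
tri=lambda a,b:least_squares(lambda x:np.r_[proj(T,x)[0]-a,proj(S,x)[0]-b],[.57,-.2,.08])
th=.142;Rx=np.array([np.cos(th),np.sin(th)]);Ry=np.array([-np.sin(th),np.cos(th)])
pt=lambda x,y:((x-400+.5)/10-.5+305,(y+.5)/10-.5+155)
ps=lambda x,y:((x+.5)/10-.5+245,(y+.5)/10-.5+135)
E
python3 - <<'E'
from lev import *
def col(f,box,fn):
    u0,v0,u1,v1=box; g=f['color'][v0:v1,u0:u1].astype(int); m=fn(g[...,0],g[...,1],g[...,2]); k=np.argwhere(m)[:,::-1]+[u0,v0]; return k.mean(0).round(2),k.tolist()
rd=lambda b,g,r:(r-g>60)&(g-b<20)&(r>110)
og=lambda b,g,r:(r-b>90)&(g-b>25)&(r-g>25)
for f,box in((T,(319,165,328,176)),(S,(256,145,267,153))): print('red',col(f,box,rd),'or',col(f,box,og))
for n,a,b in(('tab',pt(573,168),ps(150,152)),('ptr',pt(592,187),ps(185,142)),('knob',pt(631,143),ps(183,18))):
    r=tri(np.array(a),np.array(b)); x=r.x; print(n,x.round(4),r.fun.round(1),'s',(x[:2]@Rx-.5465).round(4),(x[2]-.052).round(4),'q',(np.arctan2(x[:2]@Rx-.5465,x[2]-.052)+.785).round(3))
# knob angle per view with pivot from same view
for f,p,piv in((T,pt(631,143),.547),(S,ps(183,18),.5432)):
    A=np.linspace(-.785,.785,800);G=[ (ray(f,p,.052+.084*np.cos(a))[:2]@Rx)-piv-.084*np.sin(a) for a in A];print('q',A[np.abs(G).argmin()]+.785)
E
```

```text
red (array([321.71, 171.  ]), [[321, 170], [322, 170], [323, 170], [321, 171], [323, 171], [321, 172], [321, 173]]) or (array([323.5, 173. ]), [[323, 173], [324, 173]])
red (array([259.5, 149.5]), [[259, 149], [260, 149], [259, 150], [260, 150]]) or (array([nan, nan]), [])
tab [ 0.5911 -0.2144  0.0869] [ 0.1  0.2 -0.2 -0. ] s 0.0083 0.0349 q 1.019
ptr [ 0.5817 -0.2214  0.0899] [ 0.2  0.5 -0.4 -0.1] s -0.002 0.0379 q 0.734
knob [ 0.5882 -0.2296  0.1366] [ 0.2  0.7 -0.7 -0.1] s 0.0032 0.0846 q 0.823
q 0.854755944931164
q 0.8351063829787234<stdin>:3: RuntimeWarning: Mean of empty slice.
  ret = um.true_divide(
```

```bash
cat >> lev.py <<'E'
def tgt(sx,sy,z): return (*(sx*Rx+sy*Ry),z)
E
python3 - <<'E'
from lev import *
for z in(.24,.14): go(tgt(.51,-.3105,z),1.713)
E
```

```text
shift cm [10.01 -2.99 -0.26] rot [ 0.001 -0.    -0.003] t 45.8 J6 0.67 w 0.0005 ft [ 0.6 -0.   0.7]
shift cm [10.01 -3.    9.74] rot [ 0.001 -0.    -0.003] t 45.8 J6 0.67 w 0.0005 ft [ 0.6 -0.   0.7]
```

>>> send_rows:
  plan:
    - [[0,4,-1,0,0,0,0],[0,8,-2,0,0,0,0],[0,10,-3,0,0,0,0],[0,10,-3,3,0,0,0],[0,10,-3,6,0,0,0],[0,10,-3,9.7,0,0,0],[0,10,-3,9.7,0,0,0],[0,11,-3,9.7,0,0,0],[0,12,-3,9.7,0,0,0],[0,12,-3,9.7,0,0,0]]

```text
t: 46.8
tcp_pos: [0.5706, -0.2315, 0.3093]
eef_rot: [0.997, 0.071, 0.002, 0.001]
ft_force: [-0.6, -0.1, -0.0]
grip_width: 0.0004
finger_force: 0.0
```

>>> send_rows:
  plan:
    - [[0,0.4,0,0,0,0,0],[0,0.8,0,0,0,0,0],[0,1.1,0,0,0,0,0],[0,1.4,0,0,0,0,0],[0,1.6,0,0,0,0,0],[0,1.6,0,0,0,0,0]]

```text
t: 47.4
tcp_pos: [0.5848, -0.2293, 0.3071]
eef_rot: [0.998, 0.07, 0.0, 0.0]
ft_force: [-0.6, -0.4, 0.5]
grip_width: 0.0001
finger_force: 0.2
```

```bash
python3 - <<'E'
from lev import *
off(tgt(.5508,-.3105,.14))
T=grab('top');S=grab('scene')
def col(f,box,fn):
    u0,v0,u1,v1=box; g=f['color'][v0:v1,u0:u1].astype(int); m=fn(g[...,0],g[...,1],g[...,2]); return (np.argwhere(m)[:,::-1]+[u0,v0]).tolist()
og=lambda b,g,r:(r-b>60)&(g-b>18)&(r-g>18)
rd=lambda b,g,r:(r-g>60)&(g-b<20)&(r>110)
print(col(T,(319,165,328,176),rd),col(S,(256,145,267,153),rd)); print(col(S,(257,141,267,153),og),col(T,(321,165,328,176),og))
print(S['color'][143:153,257:268].tolist() if 0 else '')
E
```

```text
shift [0.43 0.08 0.01] J6 0.879 t 47.4 w 0.0001 F tool [-0.6  0.3 -0.5] F [-0.6 -0.4  0.5] Tq [ 0.03  0.05 -0.  ] tilt [ 2.e-04  0.e+00 -1.e+00]
[[321, 172]] [[259, 149], [259, 150]]
[[262, 142], [263, 142], [264, 142], [265, 142], [266, 142], [262, 143], [263, 143], [264, 143], [265, 143], [266, 143], [263, 144], [264, 144], [265, 144], [266, 144], [263, 145], [264, 145], [265, 145], [266, 145], [257, 147], [258, 147], [260, 148], [261, 148], [260, 149], [261, 149], [260, 150], [261, 150]] [[325, 172], [325, 173], [325, 174], [325, 175]]
```

>>> send_rows:
  plan:
    - [[0,-2,0,0,0,0,0],[0,-5,0,-3,0,0,0],[0,-9,0,-6,0,0,0],[0,-13,2,-10,0,0,0],[0,-16,3,-10,0,0,0],[0,-16,3,-10,0,0,0]]

```text
t: 48.1
tcp_pos: [0.4277, -0.2831, 0.4094]
eef_rot: [0.998, 0.069, 0.001, 0.002]
ft_force: [0.2, 1.1, -0.3]
grip_width: 0.0003
finger_force: 0.0
```

```bash
cat > look.py <<'E'
from lev import *
T=grab('top');S=grab('scene')
g=S['color'].astype(int)
for nm,f,(u0,v0,u1,v1) in(('S',S,(256,144,268,154)),('T',T,(318,166,328,178))):
    h=cv2.cvtColor(f['color'],cv2.COLOR_BGR2HSV)
    print(nm,'H/S',u0,v0)
    for v in range(v0,v1): print(v,' '.join('%3d/%3d'%(h[v,u,0],h[v,u,1]) for u in range(u0,u1)))
# knob: dark blob
def dk(f,box,t):
    for c,s,m in dark(f,box,t,6): print('dark',c.round(1)+0,s.tolist())
dk(S,(250,125,275,145),75); dk(T,(318,155,340,186),60)
E
python3 look.py
```

```text
S H/S 256 144
144  15/ 62  16/ 70  14/ 70  13/ 56  16/ 33  13/ 46  12/ 84  12/ 99  14/102  13/102  12/104  13/105
145  13/108  11/118  11/117  13/ 91  15/ 37  15/ 40  13/ 74  13/ 98  14/104  13/105  13/104  13/104
146  13/120  12/114  12/114  13/ 97  13/ 52  17/ 30  13/ 49  12/ 86  13/102  13/ 94  12/102  12/106
147  13/ 94  13/ 98  13/ 99  12/ 97  13/ 56  14/ 42  13/ 45   7/ 50  11/ 71  11/ 72  11/ 81  11/ 91
148  14/ 58  12/ 73  10/ 87   6/138   8/138  13/117  12/ 94  15/ 54  13/ 52   9/ 34   8/ 37  11/ 56
149  20/ 30  17/ 35   7/ 85   4/171   8/194  11/151  14/ 79  16/ 39  19/ 43  11/ 32  13/ 61  23/ 42
150  21/ 31  15/ 39   4/ 96   3/156   8/166  11/127  15/ 64  16/ 37  18/ 43  24/ 34  18/ 46   8/ 36
151  25/ 20  23/ 21  11/ 36   5/ 84   6/ 91  14/ 52  20/ 32  19/ 24  18/ 33  12/ 42  15/ 42  15/ 46
152  28/ 19  25/ 19  25/ 19  22/ 22  20/ 22  28/ 19  23/ 22  30/ 21  19/ 23  23/ 26  27/ 22  13/ 30
153  28/ 19  28/ 17  25/ 17  23/ 19  28/ 18  21/ 21  22/ 22  21/ 21  25/ 16  23/ 18  23/ 19  23/ 20
T H/S 318 166
166  20/ 56  19/ 55  20/ 56  20/ 53  18/ 58  19/ 54  20/ 53  13/ 76  13/
[... 380 characters left out ...]
181   5/188  22/255  16/219  15/105  20/ 44  11/ 72
172  19/ 55  23/ 51  27/ 45   2/199   5/105  15/149  14/165  20/ 41  22/ 40  16/ 69
173  19/ 54  23/ 54  12/ 79   3/203   9/ 45  12/ 21  17/ 40  21/ 34  13/ 57  14/ 76
174  20/ 54  22/ 53  18/ 57  11/ 86  13/ 73  20/ 50  14/ 47  16/ 44  13/ 71  11/ 76
175  20/ 54  19/ 55  21/ 53  20/ 54  14/ 95  13/ 50  13/ 60  20/ 50  19/ 65  11/ 70
176  19/ 56  20/ 54  20/ 54  19/ 53  17/ 94  15/ 53  15/ 50  13/ 56  18/ 59  12/ 69
177  19/ 55  21/ 55  20/ 54  21/ 55  14/ 84  13/ 58  18/ 59  15/ 54  20/ 53   9/ 62
dark [255.8 125.8] [4, 0, 5, 3, 12]
dark [258.3 136.3] [7, 9, 4, 5, 15]
dark [322.  175.5] [4, 18, 1, 6, 6]
dark [328.7 180.8] [10, 24, 2, 4, 6]
```

```bash
python3 - <<'E'
from lev import *
for p in((262.8,136.3),(258.3,136.3)):
    A=np.linspace(-.785,.785,1600);G=[ (ray(S,p,.052+.084*np.cos(a))[:2]@Rx)-.5432-.084*np.sin(a) for a in A];print('q',(A[np.abs(G).argmin()]+.785).round(3))
for n,a,b in(('tab',(321.7,171.2),(259.4,149.9)),('ptr',(323.5,171.4),(260.6,149.2))):
    r=tri(np.array(a),np.array(b)); x=r.x; print(n,x.round(4),r.fun.round(1),'sx',(x[:2]@Rx).round(4),'q',[(np.arctan2(x[:2]@Rx-pv,x[2]-.052)+.785).round(3) for pv in(.544,.5465)])
# predicted pixels of pointer/tab radius at q for both sides
for q in(.9,1.0,1.05,1.1,1.2):
    a=q-.785
    for sy in(-.2955,-.302): print(q,sy,[proj(f,[*( (pv+.0375*np.sin(a))*Rx+sy*Ry),.052+.0375*np.cos(a)])[0].round(1).tolist() for f,pv in((T,.547),(S,.5432))])
E
```

```text
q 0.839
q 1.031
tab [ 0.5916 -0.2139  0.0864] [ 0.1  0.2 -0.2 -0. ] sx 0.5554 q [np.float64(1.105), np.float64(1.039)]
ptr [ 0.5908 -0.2213  0.0848] [ 0.1  0.3 -0.3 -0.1] sx 0.5535 q [np.float64(1.067), np.float64(0.995)]
0.9 -0.2955 [[322.1, 172.3], [261.3, 149.6]]
0.9 -0.302 [[323.7, 172.1], [261.8, 148.6]]
1.0 -0.2955 [[321.9, 171.4], [260.3, 149.6]]
1.0 -0.302 [[323.5, 171.2], [260.8, 148.5]]
1.05 -0.2955 [[321.8, 171.0], [259.8, 149.6]]
1.05 -0.302 [[323.4, 170.8], [260.4, 148.5]]
1.1 -0.2955 [[321.7, 170.6], [259.3, 149.6]]
1.1 -0.302 [[323.3, 170.4], [259.9, 148.5]]
1.2 -0.2955 [[321.5, 169.8], [258.4, 149.7]]
1.2 -0.302 [[323.1, 169.6], [258.9, 148.7]]
```

Lever is about 0.05 rad short of the tab by both views. One 3–4 mm nudge.

```bash
python3 - <<'E'
from lev import *
go(tgt(.5100,-.3105,.14),1.713); go(tgt(.5500,-.3105,.14),1.713)
E
```

```text
shift cm [12.41 -2.97 10.07] rot [ 0.    -0.001 -0.004] t 48.2 J6 0.63 w 0.0002 ft [1.2 0.4 0.5]
shift cm [16.41 -2.98 10.07] rot [ 0.    -0.001 -0.004] t 48.2 J6 0.63 w 0.0002 ft [1.2 0.4 0.5]
```

>>> send_rows:
  plan:
    - [[0,4,-1,0,0,0,0],[0,8,-2,0,0,0,0],[0,12.4,-3,0,0,0,0],[0,12.4,-3,4,0,0,0],[0,12.4,-3,8,0,0,0],[0,12.4,-3,10,0,0,0],[0,13.5,-3,10,0,0,0],[0,14.5,-3,10,0,0,0],[0,15.5,-3,10,0,0,0],[0,15.5,-3,10,0,0,0]]

```text
t: 49.2
tcp_pos: [0.5817, -0.2297, 0.3088]
eef_rot: [0.997, 0.071, 0.002, 0.001]
ft_force: [0.5, 0.1, 0.1]
grip_width: 0.0005
finger_force: 0.0
```

```bash
python3 - <<'E'
from lev import *
off(tgt(.5500,-.3105,.14))
E
```

```text
shift [0.61 0.04 0.18] J6 0.874 t 49.2 w 0.0005 F tool [ 0.6 -0.1 -0.1] F [0.5 0.1 0.1] Tq [ 0.08  0.01 -0.03] tilt [ 0.0037 -0.0018 -1.    ]
```

>>> send_rows:
  plan:
    - [[0,0.2,0,0,0,0,0],[0,0.4,0,0,0,0,0],[0,0.6,0,0,0,0,0],[0,0.8,0,0,0,0,0],[0,0.9,0,0,0,0,0],[0,0.9,0,0,0,0,0]]

```text
t: 49.8
tcp_pos: [0.5884, -0.2288, 0.3071]
eef_rot: [0.998, 0.07, -0.0, 0.0]
ft_force: [-1.1, -0.6, -1.0]
grip_width: 0.0007
finger_force: 0.5
```

>>> send_rows:
  plan:
    - [[0,-2,0,0,0,0,0],[0,-5,0,-3,0,0,0],[0,-9,0,-6,0,0,0],[0,-13,2,-10,0,0,0],[0,-16,3,-10,0,0,0],[0,-16,3,-10,0,0,0]]

```text
t: 50.4
tcp_pos: [0.4318, -0.2826, 0.4095]
eef_rot: [0.998, 0.069, 0.001, 0.002]
ft_force: [-0.5, 0.6, -0.1]
grip_width: 0.0003
finger_force: 0.0
```

```bash
python3 look.py
```

```text
S H/S 256 144
144  16/ 62  15/ 71  14/ 53  19/ 30  16/ 33  13/ 69  13/ 98  13/101  14/103  12/103  12/104  12/102
145  12/106  12/113  13/ 92  14/ 39  15/ 28  14/ 54  12/ 89  12/101  13/102  12/100  13/105  14/110
146  11/115  13/118  12/108  14/ 73  15/ 38  15/ 40  12/ 70  14/ 96  12/100  11/100  11/ 99  12/104
147  12/ 93  13/ 94  13/ 95  13/ 92  17/ 48  18/ 35  13/ 33  13/ 53  11/ 70  17/ 80  11/ 76  11/ 93
148  15/ 59  14/ 72  11/ 95   8/112  17/112  18/ 66  16/ 37  12/ 31  16/ 42   3/ 43  11/ 49  12/ 75
149  19/ 30  17/ 35   7/ 85   4/169   8/165  10/ 84  17/ 37  14/ 36  17/ 43  16/ 45  17/ 39  14/ 50
150  21/ 28  18/ 34   5/ 97   3/148   6/149  10/ 96  12/ 43  18/ 41  19/ 47  16/ 45  15/ 39  14/ 58
151  26/ 21  25/ 18  16/ 34   5/ 84   5/ 87  12/ 45  20/ 33  19/ 33  20/ 30  11/ 26  23/ 31  20/ 36
152  25/ 17  28/ 17  23/ 19  21/ 20  19/ 21  23/ 19  25/ 20  25/ 23  23/ 28  23/ 26  19/ 26  18/ 25
153  24/ 22  28/ 17  30/ 16  28/ 17  27/ 17  22/ 23  20/ 18  24/ 21  25/ 16  25/ 18  23/ 19  27/ 18
T H/S 318 166
166  19/ 55  20/ 57  20/ 57  20/ 53  19/ 57  20/ 56  21/ 55  15/ 66   9/
[... 345 characters left out ...]
86
171  21/ 53  20/ 54  30/ 20   3/187   6/190  13/189  13/187  20/ 40  20/ 41   9/ 68
172  20/ 57  22/ 51  28/ 45   3/204   7/112  16/102  11/106  21/ 38  17/ 49  11/ 63
173  19/ 56  24/ 52  11/ 78   3/203  11/ 59  23/ 47  14/ 62  17/ 41  14/ 70  14/ 76
174  21/ 56  21/ 55  18/ 56  12/ 83  19/ 88  20/ 49  16/ 52  16/ 41  14/ 89  13/ 66
175  20/ 55  20/ 55  20/ 52  18/ 50  16/ 93  15/ 57  11/ 65  19/ 47  14/ 67  16/ 88
176  20/ 56  19/ 55  19/ 53  18/ 54  14/106  16/ 51  16/ 49  17/ 56  16/ 51  11/ 76
177  19/ 55  21/ 56  19/ 54  20/ 54  16/ 92  13/ 61  11/ 61  14/ 52  18/ 59  15/ 77
dark [256.  125.9] [4, 0, 5, 3, 13]
dark [257.3 136.5] [6, 10, 4, 4, 14]
dark [328.7 180.8] [10, 24, 2, 4, 6]
```

```bash
python3 - <<'E'
from lev import *
S0=cv2.resize(cv2.imread('pics/scene0.png'),(512,384),interpolation=cv2.INTER_AREA)
big=lambda im:cv2.resize(im,None,fx=8,fy=8,interpolation=cv2.INTER_CUBIC)
t=big(S0[190:206,208:222]); w=big(S['color'][180:220,200:230])
m=cv2.matchTemplate(w,t,cv2.TM_CCOEFF_NORMED); _,s,_,l=cv2.minMaxLoc(m); print('shift px',l[0]/8-8,l[1]/8-10,s)
e=lambda z:proj(S,[.5705,.1353,z])[0]; print('expected for 10 mm / 9.4mm (q0~.75)',e(.153)-e(.163),e(.1536)-e(.163))
for n,l,z in(('stud px L',None,None),):pass
print(st()[0]['ft_force'])
E
```

```text
shift px 0.125 2.125 0.8433276414871216
expected for 10 mm / 9.4mm (q0~.75) [0.19933652 2.49699491] [0.1874349  2.34790896]
[-0.19598237  0.39732027  0.71226538]
```

```bash
python3 -c "
from bench import robot
print(robot.close_job())"
```

```text
the job is handed in; nothing more can be done
None
```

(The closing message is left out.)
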